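# Load and set up the colony counting station

## Task

First swing the magnifier well clear of the carousel to one side, then load every culture dish on the bench, the right way up, into the carousel's empty nests, one in each. When all are in, turn the carousel by its blue bar until the red-banded dish has clicked home at the yellow view mark, swing the magnifier back so that its lens is centred over that dish, and tilt the lens 30 degrees from level with its handle edge down. Leave everything else on the bench where it is.

Things in the scene. Friction and masses are not known exactly. Their poses are not given: they have to be found in the camera images.
- dish_red: round culture dish, 60 mm diameter, 25 mm high, 60 g, with amber gel inside and a RED rim and foot band; a smooth solid disc to handle. Origin: centre of its underside, z up. Starts flat on the bench. It also has a red spot on top. Always present.
- dish_a: round culture dish, 60 mm diameter, 25 mm high, 60 g, with amber gel inside and a WHITE rim and foot band; a smooth solid disc to handle. Origin: centre of its underside, z up. Starts flat on the bench. May be absent (None).
- dish_b: round culture dish, 60 mm diameter, 25 mm high, 60 g, with amber gel inside and a WHITE rim and foot band; a smooth solid disc to handle. Origin: centre of its underside, z up. Starts flat on the bench. May be absent (None).
- dish_c: round culture dish, 60 mm diameter, 25 mm high, 60 g, with amber gel inside and a WHITE rim and foot band; a smooth solid disc to handle. Origin: centre of its underside, z up. Starts flat on the bench. May be absent (None).
- carousel (a joint): round aluminium deck (244 mm diameter, top face 45 mm above the bench) turning about a vertical axis, rad, positive anticlockwise from above, 0 at the start. It clicks into five stable positions, multiples of 1.257 rad (72 degrees); let go less than half way it falls back, past half way it falls on to the next. Peak holding torque 0.17 N m; no stops.
- hub_bar (a point): centre of the blue grip bar on the carousel's axis: 50 mm long, 14 mm thick, 30 mm high, its top 70 mm and this point 55 mm above the deck, on a stem of 22 mm diameter. Turns with the carousel: its x axis runs along the bar and points at nest0, z up. Grip the bar across its 14 mm and twist.
- nest0 (a point): centre of the carousel place (on the deck top) that carries a fixed white 56 mm square, 8 mm thick calibration tile with a black grid; nothing can be loaded here. It stands at the view mark at the start. All five places lie 85 mm from the carousel's axis.
- nest1 (a point): centre of the floor (on the deck top) of empty nest 1, 72 degrees anticlockwise from nest0: black 66 mm disc with four lips (5 mm high, 24 mm long, 33.5 to 37.5 mm from the centre), gaps between them towards and away from the carousel's axis and to both sides. A seated dish's origin is at this point, give or take 3.5 mm of play.
- nest2 (a point): centre of the floor (on the deck top) of empty nest 2, 144 degrees anticlockwise from nest0: black 66 mm disc with four lips (5 mm high, 24 mm long, 33.5 to 37.5 mm from the centre), gaps between them towards and away from the carousel's axis and to both sides. A seated dish's origin is at this point, give or take 3.5 mm of play.
- nest3 (a point): centre of the floor (on the deck top) of empty nest 3, 216 degrees anticlockwise from nest0: black 66 mm disc with four lips (5 mm high, 24 mm long, 33.5 to 37.5 mm from the centre), gaps between them towards and away from the carousel's axis and to both sides. A seated dish's origin is at this point, give or take 3.5 mm of play.
- nest4 (a point): centre of the floor (on the deck top) of empty nest 4, 288 degrees anticlockwise from nest0: black 66 mm disc with four lips (5 mm high, 24 mm long, 33.5 to 37.5 mm from the centre), gaps between them towards and away from the carousel's axis and to both sides. A seated dish's origin is at this point, give or take 3.5 mm of play.
- view_mark (a point): fixed point at deck height, 85 mm from the carousel's axis towards the magnifier post: the viewing position. A yellow stripe on the grey base plate (320 x 200 x 16 mm) points from the post to it. Its x axis points level from the carousel's axis to the post. The base plate is fixed to the bench, its place and yaw differ each time.
- post_top (a point): the swivel's vertical axis: on the magnifier's fixed steel post, at the height of its arm, 150 mm above the bench; 195 mm from the carousel's axis and 110 mm from the view mark.
- swivel_arm (a joint): swivel of the magnifier arm about the post, rad, positive anticlockwise from above, stops at -1.5 and 1.5. At 0 the arm points from the post to the carousel's axis, so that the lens is centred above the view mark. Beyond 0.95 either way the lens is clear of the carousel's places. Stiff friction (about 0.3 N m): stays where it is left.
- lens_head (a joint): tilt of the magnifier lens about the horizontal axis through its centre, square to the arm, rad; 0 = lens level, positive = the edge with the handle (away from the post) goes down; range -0.6 to 0.9. Stiff friction (about 0.14 N m): stays where it is left.
- lens_center (a point): centre of the magnifier lens (black ring 102 mm outside diameter, 14 mm thick) on the tilt axis, 110 mm from the post's axis and 150 mm above the bench.
- lens_ball (a point): centre of the orange handle ball, 22 mm diameter, on an 8 mm stem rising from the lens ring's edge farthest from the post. With the lens level it is 55 mm farther from the post than the lens centre and 60 mm higher; it turns with tilt and swivel. Gripped from above and moved round the post it swivels the arm; moved out and down on its arc it tilts the lens.
- bowl0: white porcelain bowl, 76 mm wide, 34 mm high; bystander, leave alone. Origin: centre of the underside.
- bowl1: white porcelain bowl, 76 mm wide, 34 mm high; bystander, leave alone. Origin: centre of the underside.
- bowl2: white porcelain bowl, 76 mm wide, 34 mm high; bystander, leave alone. Origin: centre of the underside.
- tube_rack0: green tube rack, 60 x 140 x 32 mm; bystander, leave alone. Origin: centre of the underside.
Not all that is in view belongs to the job. Leave any purple look-alike of the dish_red alone. Leave any purple look-alike of the dish_a alone.

How it is judged:
By the outcome, as a careful person would: the job done as asked, in the order asked, and still so for the second after the job is handed in, with the robot touching nothing.
Of dish_a, dish_b, dish_c only 2 to 3 are there at a start; the rules pass over those that are not, and their reading is None.
At some moment in a run one of dish_red, dish_a, dish_b, dish_c may be knocked a few centimetres aside while the robot is not near it.
Once in a run the grip may slacken for a moment while it holds something.
It also fails if it takes over 210 s, if anything falls off the work surface, if the arm or the gripper's body presses on something with over 40 N, if the wrist force passes 120 N, or if a joint passes its speed limit or range.

## Robot

A 6-joint arm with a two-finger parallel gripper is mounted at the origin on the work surface. World frame = base frame: x ahead of the robot, y to its left, z up, the work surface at z = 0. Lengths are in m, angles in rad, forces in N, time in s.
With the tool pointing down it reaches from about 0.35 to 0.975 m from the base axis. Payload 4.9 kg.
Tool frame: the origin (TCP) lies at the very end of the fingers, on their centre line; the grasp point (between the pads) lies 19 mm behind it; z points along the fingers, y is the line along which they close (so a half turn about z gives the same grasp; the last joint's range is limited). The gripper opens to 85 mm and grips with 20 to 120 N. Pads are 22 mm wide; open, the fingers measure 114 mm over their backs; the gripper's body (76 mm by 85 mm) begins 54 mm behind the grasp point. The pads swing forward as they close: fully open they stand 13 mm farther back than shut.
Start: joints at [-1.281, 0.053, 1.613, -0, 1.476, -0.119], TCP at [0.248, -0.573, 0.231] pointing down, gripper open.
Joint ranges: [-3.01, 3.01], [-1.01, 2.22], [0.06, 2.58], [-1.02, 4.17], [0.09, 2.62], [-3.14, 3.14]. Speed limits (rad/s): [2.57, 2.57, 3.14, 3.14, 3.14, 3.14].

## Interface

Orientations are given as a unit quaternion [w, x, y, z].
In Python, from plant import state, optics, ticket, nets gives the robot as it stands. The module is installed in compiled form; this text tells all that it offers.
- The arm moves only by the shell command python3 -m inch 'ROWS' [OPENING]. ROWS is JSON, a list of rows, each an object of numbers: "dx", "dy", "dz": the shift along the tool's x, y, z as a fraction of full scale; "rx", "ry", "rz": the turn, a rotation vector about the tool's x, y, z as a fraction of full scale. In form: [{"dx": .., "dy": .., "dz": .., "rx": .., "ry": .., "rz": ..}, ...]. A call has 1 to 5 rows; each row is the pose to reach, as a shift and turn from the pose commanded when the call began, along the tool's axes at that moment; what a row does not reach only later rows make up. Full scale, the value 1, is 0.8 m for a shift and 1.5 rad for a turn. A row lasts 1/10 s, in which the tool goes at most 50 mm and 8.59 degrees, less where a joint would pass 70% of its speed; a pose out of reach is approached as far as the arm can. A call with a number of a shift or a turn outside -1 to 1 is refused whole. A call with a gripper value outside its range is refused whole. OPENING is the opening, from -1 (shut) to 1 (fully open), set as the call begins (- or left out, the last holds). The fingers move at their own pace and stop on an object; the grip force is fixed at half the most. Time passes only in rows, so rows that repeat a pose let the fingers close. It gives the time, the measured TCP pose, the force, the opening and the grip force at its end, in the units of the state.
- state(): the state, without advancing time (a new reading comes with each control period).
- optics.grab_frame(name): name is "scene" or "top" or "wrist"; returns the picture (480x640x3 uint8, red, green, blue); there is no depth.
- optics.camera_info(name): a dict with "fx", "fy", "cx", "cy" (pixels), "R" (3x3) and "t" (3): a world point X has camera coordinates R X + t. Camera axes: x right, y down, z forward; pixel columns grow to the right and rows downward; lengths in m; the calibration is good to about 2 mm. The wrist camera is an equidistant fisheye: a pixel r from the principal point sees the ray r / f radians off the axis. A picture is of the moment at which its call begins: read the wrist's pose just before it. camera_info takes no time and is no camera call; for the wrist camera it gives the pose at the moment of the call.
- ticket.job_done(): hands the job in; it is judged then, once.
Trained networks look in the newest picture that a camera, given by its name, has taken for a name from the list of things; names that differ only in an ending like _2 or _b are one class to them, and where a whole thing is asked for, a point or a joint stands for the part that bears it (a point fixed in the world has none). Each returns a list of dicts, best first, with "confidence" (0 to 1); they miss things now and then, are a little off and sometimes report something else, mostly with a low value. They report only what shows in the picture. A call takes as long as a camera call. They do not tell look-alikes from the thing itself.
- nets.boxes_of(camera, name): "bbox" ([centre column, centre row, width, height] in pixels, round what is visible of it).
- nets.outline_of(camera, name): "pixels" (480x640 bool, what is visible of it) and "bbox" ([centre column, centre row, width, height] in pixels, round what is visible of it).
The state is a dict: "time": time; "joint_pos": joint angles; "joint_vel": joint speeds; "joint_efforts": joint torques, N m; "tool_pos": TCP position; "tool_rot": TCP orientation; "contact_force": force on the tool from outside, world axes, zero at the start; "ft_torque": the same for the moment, N m; "gripper_width": opening from 0.0 (shut) to 1.0 (fully open); "grasp_force": force on a finger pad.
Only numpy, scipy, OpenCV 4.12 (cv2) and the standard library are available. Lean on these libraries where they do the work, as an engineer would, in place of code of your own. Each camera call takes 0.05 s, during which the arm holds its last target. There are 200 camera calls.

## Working session

There is one attempt and no reset: what is moved stays moved. The work goes in short steps, Python scripts to look and compute and a shell command to move; the robot and the scene stay as the last step left them, time stands still between calls to the robot, and variables do not carry over. Pictures are saved under pics/ and viewed, at most 14 in all, crops included, and the job is handed in when it is done.

```bash
mkdir -p pics; ls; cat > h.py <<'E'
import numpy as np, cv2
from plant import state, optics, ticket, nets
E
python3 - <<'E'
from h import *
for n in("scene","top"):
    im=optics.grab_frame(n); cv2.imwrite(f"pics/{n}0.png",im[:,:,::-1]); i=optics.camera_info(n)
    print(n,i["fx"],i["cx"],i["cy"],np.round(i["R"],3).tolist(),np.round(i["t"],3))
s=state();print(s)
E
```

```text
pics
scene 462.1568746244094 315.7306389980439 240.6057511030205 [[-0.191, 0.982, -0.004], [0.522, 0.098, -0.847], [-0.831, -0.164, -0.531]] [ 0.083 -0.15   1.675]
top 599.32384700326 317.94176045500535 233.6268829170328 [[0.024, -1.0, 0.016], [-0.985, -0.027, -0.168], [0.169, -0.011, -0.986]] [-0.023  0.542  1.427]
{'time': 0.1, 'joint_pos': array([-1.28099960e+00,  5.32857400e-02,  1.61418367e+00,  9.36118353e-06,
        1.47598309e+00, -1.19029750e-01]), 'joint_vel': array([-0.00100764, -0.00085908, -0.00435685, -0.0017578 ,  0.00039886,
        0.00131916]), 'joint_efforts': array([-1.49469893e-04, -3.94907427e+01, -3.71363068e+01, -6.88637465e-05,
        3.99524331e-03, -1.78051886e-05]), 'tool_pos': array([ 0.24827968, -0.57294856,  0.230173  ]), 'tool_rot': array([-9.26930407e-04,  9.79179929e-01,  2.02992121e-01, -7.46612518e-05]), 'contact_force': array([0.33413224, 0.1838373 , 1.14707673]), 'ft_torque': array([-0.00524494, -0.01282428, -0.08046384]), 'grasp_force': 0.0, 'gripper_width': 0.9997989831275165}
```

View pics/top0.png

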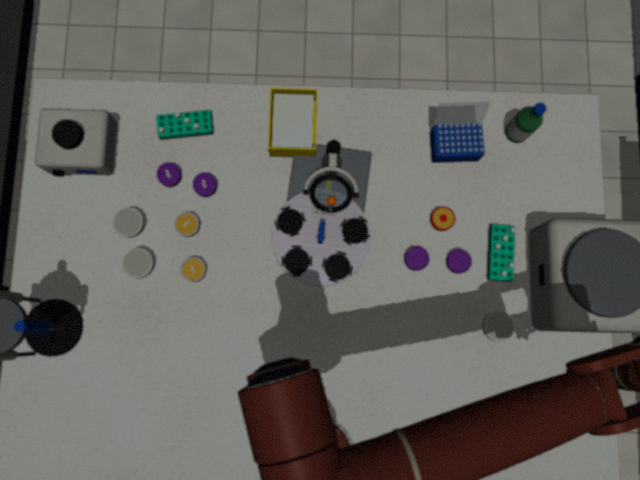

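View pics/scene0.png

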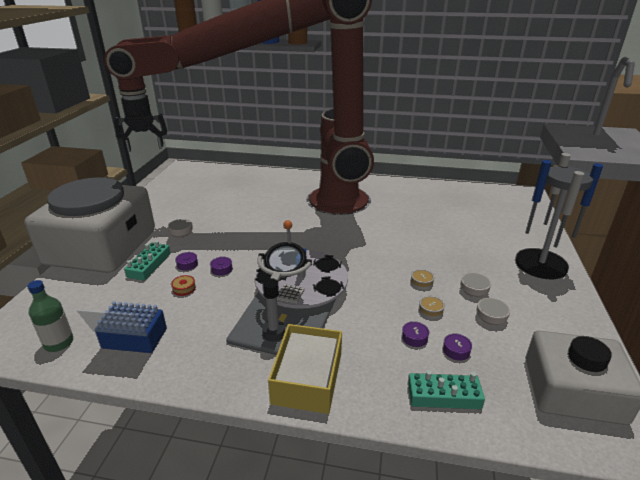

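Dishes: red at top (443,218) and whites at top (187,224) and (194,268). The carousel is near (321,236), the orange ball near (332,201), and the bowls and purple discs are bystanders. Next I'll measure from both cameras.

```bash
cat >> h.py <<'E'
from scipy.optimize import least_squares
def ray(n,uv,i=None):
    i=i or optics.camera_info(n); R=np.array(i["R"]);t=np.array(i["t"])
    x=np.array([(uv[0]-i["cx"])/i["fx"],(uv[1]-i["cy"])/i["fy"]])
    if n=="wrist":
        r=np.linalg.norm(x); d=np.r_[x/r*np.sin(r),np.cos(r)] if r>1e-9 else np.array([0,0,1.])
    else: d=np.r_[x,1]
    d=R.T@d; return -R.T@t, d/np.linalg.norm(d)
def atz(n,uv,z,i=None):
    c,d=ray(n,uv,i); return c+d*(z-c[2])/d[2]
def tri(rays):
    A=sum(np.eye(3)-np.outer(d,d) for c,d in rays); b=sum((np.eye(3)-np.outer(d,d))@c for c,d in rays)
    p=np.linalg.solve(A,b); return p,[np.linalg.norm((np.eye(3)-np.outer(d,d))@(p-c)) for c,d in rays]
def tool():
    from scipy.spatial.transform import Rotation as Ro
    s=state(); w,x,y,z=s["tool_rot"]; return s["tool_pos"],Ro.from_quat([x,y,z,w])
E
python3 - <<'E'
from h import *
for n in("scene","top"):
    optics.grab_frame(n)
    for k in("dish_red","dish_a","lens_ball","hub_bar","nest1","lens_center","post_top","bowl0"):
        r=nets.boxes_of(n,k)
        print(n,k,[(np.round(q["bbox"],1).tolist(),round(q["confidence"],2)) for q in r if q["confidence"]>.2])
E
```

```text
scene dish_red [([181.9, 285.8, 24.4, 22.3], 0.98), ([186.8, 260.9, 24.4, 18.3], 0.85), ([222.1, 265.4, 24.1, 14.6], 0.66)]
scene dish_a [([420.5, 280.1, 24.4, 19.1], 0.92), ([432.1, 308.8, 21.7, 24.8], 0.89), ([456.4, 346.2, 28.4, 27.4], 0.63), ([415.7, 333.6, 32.4, 24.1], 0.59)]
scene lens_ball [([286.8, 252.6, 47.7, 62.4], 0.89), ([301.6, 280.2, 89.7, 58.5], 0.41)]
scene hub_bar [([300.9, 276.5, 95.0, 60.0], 0.9)]
scene nest1 [([299.9, 280.0, 93.7, 58.6], 0.9)]
scene lens_center [([285.2, 249.4, 42.3, 61.9], 0.76)]
scene post_top [([286.6, 289.6, 122.1, 135.4], 0.59), ([147.0, 259.7, 43.4, 37.4], 0.57), ([281.8, 248.0, 45.7, 56.7], 0.46)]
scene bowl0 [([474.9, 284.9, 30.0, 25.4], 0.77), ([180.2, 226.8, 20.5, 20.6], 0.63), ([491.9, 314.4, 35.9, 31.9], 0.56), ([286.0, 251.4, 45.3, 57.6], 0.28)]
top dish_red [([455.9, 262.2, 25.1, 27.7], 0.92), ([443.1, 218.0, 25.5, 18.6], 0.67), ([417.4, 259.7, 26.8, 23.8], 0.61)]
top dish_a [([168.2, 173.2, 22.5, 26.7], 0.94), ([186.8, 224.1, 26.5, 23.5], 0.78), ([194.7, 268.6, 27.0, 22.9], 0.71), ([203.7, 184.0, 25.0, 22.6], 0.62)]
top lens_ball [([330.4, 192.1, 44.5, 41.2], 0.71), ([320.6, 238.4, 96.7, 99.0], 0.51)]
top hub_bar [([319.8, 240.6, 101.6, 95.9], 0.69)]
top nest1 [([320.4, 239.0, 98.3, 91.6], 0.94)]
top lens_center [([331.8, 191.8, 43.4, 38.6], 0.74)]
top post_top [([323.0, 214.7, 103.2, 144.8], 0.82)]
top bowl0 [([139.1, 263.6, 31.6, 31.4], 0.95), ([498.1, 327.5, 31.9, 27.3], 0.78), ([125.7, 221.9, 27.8, 29.7], 0.7)]
```

```bash
python3 - <<'E'
from h import *
from PIL import Image if 0 else None
E
python3 - <<'E'
from h import *
ims={n:cv2.cvtColor(cv2.imread(f"pics/{n}0.png"),cv2.COLOR_BGR2HSV) for n in("scene","top")}
def comps(n,lo,hi,box,amin=15):
    m=cv2.inRange(ims[n],lo,hi); z=np.zeros_like(m); x0,y0,x1,y1=box; z[y0:y1,x0:x1]=m[y0:y1,x0:x1]
    k,l,s,c=cv2.connectedComponentsWithStats(z)
    return [(c[i].round(1),s[i].tolist()) for i in range(1,k) if s[i][4]>=amin]
am=((0,90,70),(28,255,255)); bl=((105,110,40),(130,255,255)); bk=((0,0,0),(180,255,60))
D={}
for n,bx in(("top",{"red":(425,200,462,236),"a":(172,208,202,240),"b":(178,252,210,284),"ball":(320,190,345,212)}),
            ("scene",{"red":(165,270,200,300),"a":(408,266,438,294),"b":(416,294,448,322),"ball":(275,215,300,235)})):
    for k,b in bx.items():
        r=comps(n,*am,b); print(n,k,r); 
        if r: D[n,k]=max(r,key=lambda q:q[1][4])[0]
    print(n,"bar",comps(n,*bl,(300,215,345,250) if n=="top" else (270,240,330,300)))
    if n=="top": print("nests",comps(n,*bk,(268,190,374,290),60))
P={}
for k in("red","a","b","ball"):
    print(k,*[x if i else x.round(3) for i,x in enumerate(tri([ray(n,D[n,k]) for n in("top","scene")]))],atz("top",D["top",k],.02).round(3),atz("scene",D["scene",k],.02).round(3))
E
```

```text
top red [(array([442.3, 218.3]), [431, 207, 24, 24, 465])]
top a [(array([186.2, 223.6]), [176, 214, 21, 20, 329])]
top b [(array([192.6, 268.8]), [182, 259, 22, 21, 345])]
top ball [(array([330.9, 200.4]), [326, 196, 10, 10, 78])]
top bar [(array([321. , 232.2]), [318, 222, 7, 21, 105])]
nests [(array([331.4, 200.9]), [303, 190, 57, 23, 432]), (array([289.6, 221.1]), [276, 207, 29, 29, 552]), (array([354.5, 230.4]), [341, 217, 28, 27, 551]), (array([296.3, 261.5]), [282, 246, 29, 32, 604]), (array([337. , 266.4]), [323, 252, 29, 29, 567])]
scene red [(array([182.5, 284.9]), [171, 275, 24, 21, 376])]
scene a [(array([422.4, 275.7]), [413, 271, 20, 11, 152]), (array([422.6, 284.1]), [413, 282, 20, 5, 57])]
scene b [(array([431.8, 303.2]), [422, 297, 21, 13, 197]), (array([431.8, 312.9]), [422, 310, 21, 6, 62])]
scene ball [(array([287.4, 224.2]), [284, 220, 8, 9, 59])]
scene bar []
red [ 0.597 -0.326  0.015] [np.float64(0.0022969642168789084), np.float64(0.002296964216878902)] [ 0.595 -0.322  0.02 ] [ 0.603 -0.324  0.02 ]
a [0.55  0.295 0.097] [np.float64(0.009016806517306124), np.float64(0.009016806517306164)] [0.564 0.321 0.02 ] [0.444 0.295 0.02 ]
b [ 0.459  0.322 -0.06 ] [np.float64(0.007984469423411118), np.float64(0.007984469423411154)] [0.451 0.298 0.02 ] [0.557 0.318 0.02 ]
ball [ 0.586 -0.035  0.226] [np.float64(0.001547622419918907), np.float64(0.0015476224199189258)] [ 0.633 -0.04   0.02 ] [ 0.243 -0.13   0.02 ]  File "<stdin>", line 2
    from PIL import Image if 0 else None
                          ^^
SyntaxError: invalid syntax
```

```bash
python3 - <<'E'
import cv2
i=cv2.imread("pics/top0.png")[130:300,255:385];cv2.imwrite("pics/t1.png",cv2.resize(i,None,fx=3.5,fy=3.5,interpolation=cv2.INTER_CUBIC))
E
```

```text
(no output)
```

View pics/t1.png

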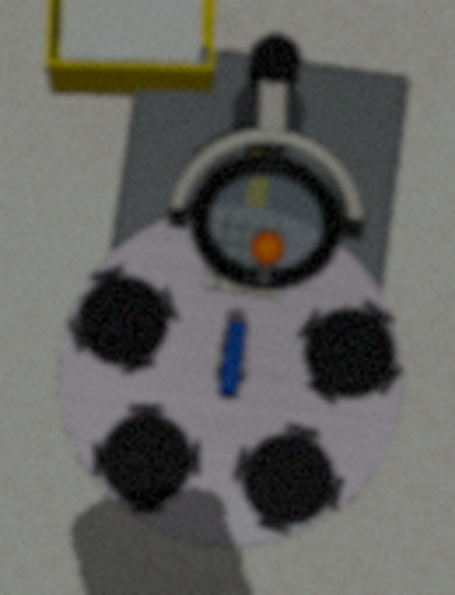

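The view shows four black nests around a deck centred at about (322,237), a blue bar at (321,232) and the ball at (331,200) over the lens. In scene, whites a and b pair the other way round. I'll fit the carousel next.

```bash
python3 - <<'E'
from h import *
N={1:None}
pts=[(289.6,221.1),(296.3,261.5),(337.,266.4),(354.5,230.4)]  # nests
W=np.array([atz("top",p,.045) for p in pts]); print(W.round(3))
# ccw from nest0: nest1 = +y side?
best=None
for order in ([1,2,3,4],[4,3,2,1]):
    f=lambda q:np.concatenate([(q[:2]+.085*np.array([np.cos(q[2]+k*1.2566),np.sin(q[2]+k*1.2566)])-w[:2]) for k,w in zip(order,W)])
    r=min((least_squares(f,[W[:,0].mean(),W[:,1].mean(),a]) for a in(-2,0,2)),key=lambda r:r.cost); print(order,r.x,np.round(r.fun,4))
    if best is None or r.cost<best[1].cost: best=(order,r)
x,y,th=best[1].x; e=np.array([np.cos(th),np.sin(th)]); c=np.array([x,y])
post=c+.195*e; print("post",post,"lens",c+.085*e)
for k in range(5): print("nest",k,(c+.085*np.array([np.cos(th+k*1.2566),np.sin(th+k*1.2566)])).round(4))
ball,_=tri([ray("top",(330.9,200.4)),ray("scene",(287.4,224.2))]); v=ball[:2]-post
print("ball",ball,"r",np.linalg.norm(v),"swiv",np.arctan2(*( -e)[::-1]) , (np.arctan2(v[1],v[0])-np.arctan2(-e[1],-e[0])+np.pi)%(2*np.pi)-np.pi)
for n,u in(("red",[(442.3,218.3),(182.5,283.5)]),("a",[(186.2,223.6),(431.8,305.5)]),("b",[(192.6,268.8),(422.5,278)])):
    print(n,tri([ray("top",u[0]),ray("scene",u[1])])[0].round(4),atz("top",u[0],.023).round(4))
print("bar",atz("top",(321,232.2),.115)[:2])
i=optics.camera_info("wrist");R=np.array(i["R"]);p,Rt=tool();print("wrist",i["fx"],i["fy"],i["cx"],i["cy"],"cam in tool",Rt.inv().apply(-R.T@i["t"]-p).round(3),Rt.inv().apply(R[2]).round(3))
E
```

```text
[[ 0.572  0.061  0.045]
 [ 0.472  0.042  0.045]
 [ 0.463 -0.058  0.045]
 [ 0.553 -0.099  0.045]]
[1, 2, 3, 4] [ 0.53631025 -0.01576131 -0.11228889] [-0.0007  0.0002  0.0012 -0.0003 -0.0006 -0.      0.0001  0.0001]
[4, 3, 2, 1] [ 0.49406227 -0.01109133  3.03388571] [-0.0956  0.0107  0.0954 -0.0107  0.0941 -0.0105 -0.094   0.0105]
post [ 0.73008219 -0.03761166] lens [ 0.62077494 -0.02528582]
nest 0 [ 0.6208 -0.0253]
nest 1 [0.5715 0.0616]
nest 2 [0.4736 0.0416]
nest 3 [ 0.4624 -0.0577]
nest 4 [ 0.5533 -0.099 ]
ball [ 0.58629632 -0.03509035  0.22566067] r 0.14380796994771433 swiv 3.029303766436611 0.09475552301031431
red [ 0.5959 -0.3249  0.0187] [ 0.5941 -0.3215  0.023 ]
a [0.5639 0.3194 0.0186] [0.5631 0.3199 0.023 ]
b [0.4509 0.297  0.0174] [0.4503 0.2973 0.023 ]
bar [ 0.53436152 -0.0155189 ]
wrist 371.64829954431775 371.64829954431775 319.8869832509961 237.48139359252343 cam in tool [ 0.07  -0.001 -0.142] [-0.276 -0.     0.961]
```

Carousel fit is within 1.2 mm, and the ball position implies a tilt of about -0.34 and a swivel of about 0.09. I'll swing the lens to the positive (-y) side, load red into nest 4, then turn +72°.

```bash
cat >> h.py <<'E'
C=np.array([.5363,-.0158]);TH=-.1123;E_=np.array([np.cos(TH),np.sin(TH)]);POST=C+.195*E_
def nest(k,q=0): a=TH+k*2*np.pi/5+q; return C+.085*np.array([np.cos(a),np.sin(a)])
def ballp(sw,ti):
    r=.110+.055*np.cos(ti)+.060*np.sin(ti); a=TH+np.pi+sw
    return np.r_[POST+r*np.array([np.cos(a),np.sin(a)]),.150+.060*np.cos(ti)-.055*np.sin(ti)]
def rows(*W):
    "each (x,y,z,yaw) tool-down pose -> move fractions relative to now"
    from scipy.spatial.transform import Rotation as Ro
    p,R=tool(); print("at",p.round(4),"yaw",np.round(np.arctan2(*R.as_matrix()[[1,0],0]),3))
    for x,y,z,a in W:
        d=R.inv().apply(np.array([x,y,z])-p)/.8
        T=Ro.from_euler("z",a)*Ro.from_euler("x",np.pi); v=(R.inv()*T).as_rotvec()/1.5
        print(" ".join(f'"{k}":{q:.4f}' for k,q in zip(("dx","dy","dz","rx","ry","rz"),np.r_[d,v])))
def blob(n,lo,hi,near=None,im=None):
    i=optics.camera_info(n); im=optics.grab_frame(n) if im is None else im
    m=cv2.inRange(cv2.cvtColor(im,cv2.COLOR_RGB2HSV),lo,hi); m=cv2.morphologyEx(m,cv2.MORPH_OPEN,np.ones((3,3)))
    k,l,s,c=cv2.connectedComponentsWithStats(m); o=sorted([(s[j][4],c[j],s[j][:4]) for j in range(1,k)],key=lambda q:-q[0])[:6]
    return im,i,o
E
python3 -c "
from h import *
rows((.248,-.573,.34,.409),(.56,-.035,.34,.09))"
```

```text
at [ 0.2484 -0.5735  0.2313] yaw 0.409
"dx":-0.0002 "dy":-0.0008 "dz":-0.1359 "rx":-0.0000 "ry":0.0000 "rz":-0.0002
"dx":0.6249 "dy":-0.4628 "dz":-0.1359 "rx":-0.0000 "ry":0.0000 "rz":0.2125
```

```bash
python3 -m inch '[{"dz":-0.136},{"dz":-0.136},{"dx":0.625,"dy":-0.463,"dz":-0.136,"rz":0.21},{"dx":0.625,"dy":-0.463,"dz":-0.136,"rz":0.21},{"dx":0.625,"dy":-0.463,"dz":-0.136,"rz":0.21}]' 1
python3 -c "
from h import *
rows((.56,-.035,.34,.09))"
```

```text
at [ 0.2484 -0.5735  0.2313] yaw 0.409
"dx":0.6249 "dy":-0.4628 "dz":-0.1359 "rx":-0.0000 "ry":0.0000 "rz":0.2125validation failed for argument at $[0]...
```

```bash
python3 -m inch '[{"dx":0,"dy":0,"dz":-0.136,"rx":0,"ry":0,"rz":0},{"dx":0,"dy":0,"dz":-0.136,"rx":0,"ry":0,"rz":0},{"dx":0.625,"dy":-0.463,"dz":-0.136,"rx":0,"ry":0,"rz":0.21},{"dx":0.625,"dy":-0.463,"dz":-0.136,"rx":0,"ry":0,"rz":0.21},{"dx":0.625,"dy":-0.463,"dz":-0.136,"rx":0,"ry":0,"rz":0.21}]' 1
python3 -c "
from h import *
rows((.56,-.035,.34,.09))"
```

```text
time: 1.5
tool_pos: [0.324, -0.4425, 0.3341]
tool_rot: [0.001, 0.999, 0.045, 0.0]
contact_force: [0.9, -0.2, -0.5]
gripper_width: 0.998
grasp_force: 0.0
at [ 0.324  -0.4425  0.3341] yaw 0.09
"dx":0.3394 "dy":-0.4810 "dz":-0.0076 "rx":0.0007 "ry":-0.0005 "rz":-0.0002
```

```bash
python3 -m inch '[{"dx":0.33,"dy":-0.465,"dz":0,"rx":0,"ry":0,"rz":0},{"dx":0.33,"dy":-0.465,"dz":0,"rx":0,"ry":0,"rz":0},{"dx":0.33,"dy":-0.465,"dz":0,"rx":0,"ry":0,"rz":0},{"dx":0.33,"dy":-0.465,"dz":0,"rx":0,"ry":0,"rz":0},{"dx":0.33,"dy":-0.465,"dz":0,"rx":0,"ry":0,"rz":0}]' >/dev/null
python3 -c "
from h import *
rows((.56,-.035,.34,.09))"
python3 -m inch '[{"dx":0.1,"dy":-0.22,"dz":0,"rx":0,"ry":0,"rz":0},{"dx":0.1,"dy":-0.22,"dz":0,"rx":0,"ry":0,"rz":0},{"dx":0.1,"dy":-0.22,"dz":0,"rx":0,"ry":0,"rz":0},{"dx":0.1,"dy":-0.22,"dz":0,"rx":0,"ry":0,"rz":0},{"dx":0.1,"dy":-0.22,"dz":0,"rx":0,"ry":0,"rz":0}]'
python3 - <<'E'
from h import *
im,i,o=blob("wrist",(3,150,90),(18,255,255)); cv2.imwrite("pics/w1.png",im[:,:,::-1]); print(o)
for a,c,_ in o[:3]: print(a,ray("wrist",c,i),atz("wrist",c,.226,i).round(4),atz("wrist",c,.21,i).round(4))
rows((.586,-.035,.207,.095))
E
```

```text
at [ 0.4491 -0.2252  0.3337] yaw 0.094
"dx":0.1602 "dy":-0.2238 "dz":-0.0078 "rx":0.0004 "ry":-0.0005 "rz":0.0024
time: 2.5
tool_pos: [0.5124, -0.04, 0.3335]
tool_rot: [-0.001, 0.999, 0.05, 0.0]
contact_force: [-0.6, -0.8, 0.5]
gripper_width: 1.003
grasp_force: 0.0
[(np.int32(667), array([324.41529235, 125.59670165]), array([310, 112,  30,  28], dtype=int32))]
667 (array([ 0.58207611, -0.03222546,  0.47563635]), array([ 0.02319409, -0.00769554, -0.99970136])) [ 0.5879 -0.0341  0.226 ] [ 0.5882 -0.0343  0.21  ]
at [ 0.512  -0.0422  0.3334] yaw 0.098
"dx":0.0930 "dy":0.0001 "dz":0.1580 "rx":0.0001 "ry":0.0001 "rz":0.0023
```

View pics/w1.png

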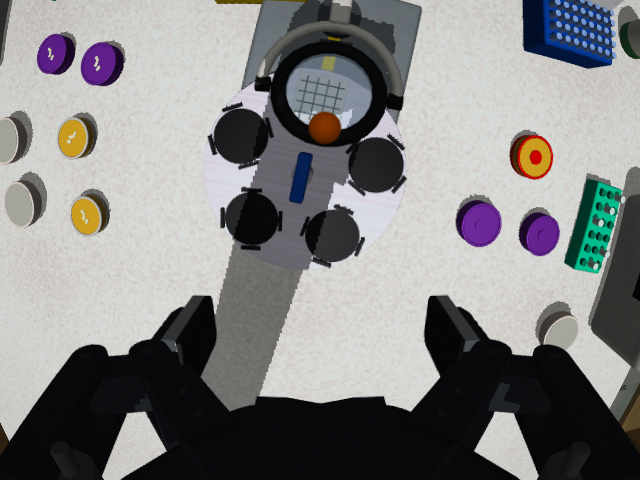

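The orange ball is at (324,126), the hub bar at (301,177), and only red at (533,157) and whites at (75,137) and (88,216) are dishes. Now descending on the ball.

```bash
python3 -c "
from h import *
rows((.588,-.0345,.334,-.02),(.588,-.0345,.207,-.02))
c1=ray('top',(442.3,218.3))
for n,a,b in(('red',(442.3,218.3),(535,157)),('a',(186.2,223.6),(74.5,137)),('b',(192.6,268.8),(87.5,215.5))): print(n,tri([ray('top',a),ray('wrist',b)])[0].round(4),atz('wrist',b,.024).round(4))"
python3 -m inch '[{"dx":0.095,"dy":0,"dz":0,"rx":0,"ry":0,"rz":0.079},{"dx":0.095,"dy":0,"dz":0,"rx":0,"ry":0,"rz":0.079},{"dx":0.095,"dy":0,"dz":0,"rx":0,"ry":0,"rz":0.079},{"dx":0.095,"dy":0,"dz":0,"rx":0,"ry":0,"rz":0.079},{"dx":0.095,"dy":0,"dz":0,"rx":0,"ry":0,"rz":0.079}]'
python3 -c "
from h import *
rows((.588,-.0345,.207,-.02))"
```

```text
at [ 0.512  -0.0422  0.3334] yaw 0.098
"dx":0.0955 "dy":-0.0003 "dz":-0.0007 "rx":0.0001 "ry":0.0001 "rz":0.0789
"dx":0.0955 "dy":-0.0003 "dz":0.1580 "rx":0.0001 "ry":0.0001 "rz":0.0789
red [ 0.5931 -0.3198  0.0328] [ 0.5943 -0.3261  0.024 ]
a [0.5651 0.3228 0.0077] [0.565 0.31  0.024]
b [0.4502 0.2986 0.0109] [0.4528 0.2881 0.024 ]
time: 3.05
tool_pos: [0.5866, -0.0382, 0.3337]
tool_rot: [0.0, 1.0, -0.013, 0.0]
contact_force: [-0.1, 0.4, 0.7]
gripper_width: 1.002
grasp_force: 0.0
at [ 0.5866 -0.0382  0.3337] yaw -0.026
"dx":0.0016 "dy":-0.0047 "dz":0.1584 "rx":0.0002 "ry":-0.0000 "rz":-0.0040
```

```bash
python3 -m inch '[{"dx":0.002,"dy":-0.005,"dz":0.08,"rx":0,"ry":0,"rz":0},{"dx":0.002,"dy":-0.005,"dz":0.12,"rx":0,"ry":0,"rz":0},{"dx":0.002,"dy":-0.005,"dz":0.155,"rx":0,"ry":0,"rz":0},{"dx":0.002,"dy":-0.005,"dz":0.155,"rx":0,"ry":0,"rz":0},{"dx":0.002,"dy":-0.005,"dz":0.155,"rx":0,"ry":0,"rz":0}]' 1
python3 -m inch '[{"dx":0,"dy":0,"dz":0,"rx":0,"ry":0,"rz":0},{"dx":0,"dy":0,"dz":0,"rx":0,"ry":0,"rz":0},{"dx":0,"dy":0,"dz":0,"rx":0,"ry":0,"rz":0},{"dx":0,"dy":0,"dz":0,"rx":0,"ry":0,"rz":0},{"dx":0,"dy":0,"dz":0,"rx":0,"ry":0,"rz":0}]' -1
python3 -m inch '[{"dx":0,"dy":0,"dz":0,"rx":0,"ry":0,"rz":0},{"dx":0,"dy":0,"dz":0,"rx":0,"ry":0,"rz":0},{"dx":0,"dy":0,"dz":0,"rx":0,"ry":0,"rz":0}]'
python3 - <<'E'
from h import *
p,R=tool(); print(p)
g=p+R.apply([0,0,-.019]); v=g[:2]-POST; r=np.hypot(*v); a0=np.arctan2(v[1],v[0]); print("r",r,"sw",(a0-TH-np.pi+np.pi)%(2*np.pi)-np.pi, g)
q=[]
for s in np.arange(.14,1.27,.14):
    q.append((POST[0]+r*np.cos(a0+s),POST[1]+r*np.sin(a0+s),p[2],-.02+s))
rows(*q)
E
```

```text
time: 3.55
tool_pos: [0.5888, -0.0337, 0.2105]
tool_rot: [0.0, 1.0, -0.013, 0.0]
contact_force: [0.5, -0.2, 1.0]
gripper_width: 1.002
grasp_force: 0.0
time: 4.05
tool_pos: [0.5894, -0.0336, 0.2107]
tool_rot: [0.0, 1.0, -0.012, 0.001]
contact_force: [-2.4, -0.6, 2.3]
gripper_width: 0.219
grasp_force: 58.5
time: 4.35
tool_pos: [0.5894, -0.0336, 0.2106]
tool_rot: [0.0, 1.0, -0.012, 0.001]
contact_force: [-2.6, -1.1, 5.5]
gripper_width: 0.218
grasp_force: 58.4
[ 0.58936382 -0.03357125  0.21057327]
r 0.14078869263726393 sw 0.08321253670166051 [ 0.58934255 -0.03355789  0.22957325]
at [ 0.5894 -0.0336  0.2106] yaw -0.025
"dx":0.0016 "dy":0.0245 "dz":0.0000 "rx":0.0005 "ry":-0.0007 "rz":-0.0965
"dx":0.0066 "dy":0.0486 "dz":0.0000 "rx":0.0006 "ry":-0.0007 "rz":-0.1898
"dx":0.0150 "dy":0.0718 "dz":0.0001 "rx":0.0006 "ry":-0.0007 "rz":-0.2832
"dx":0.0264 "dy":0.0936 "dz":0.0001 "rx":0.0007 "ry":-0.0006 "rz":-0.3765
"dx":0.0409 "dy":0.1135 "dz":0.0001 "rx":0.0007 "ry":-0.0006 "rz":-0.4698
"dx":0.0579 "dy":0.1313 "dz":0.0002 "rx":0.0007 "ry":-0.0005 "rz":-0.5632
"dx":0.0773 "dy":0.1465 "dz":0.0002 "rx":0.0008 "ry":-0.0005 "rz":-0.6565
"dx":0.0986 "dy":0.1588 "dz":0.0002 "rx":0.0008 "ry":-0.0004 "rz":-0.7498
"dx":0.1214 "dy":0.1681 "dz":0.0003 "rx":0.0009 "ry":-0.0004 "rz":-0.8432
```

```bash
python3 -m inch '[{"dx":0.0016,"dy":0.0245,"dz":0,"rx":0,"ry":0,"rz":-0.093},{"dx":0.0066,"dy":0.0486,"dz":0,"rx":0,"ry":0,"rz":-0.187},{"dx":0.015,"dy":0.0718,"dz":0,"rx":0,"ry":0,"rz":-0.28},{"dx":0.0264,"dy":0.0936,"dz":0,"rx":0,"ry":0,"rz":-0.373},{"dx":0.0409,"dy":0.1135,"dz":0,"rx":0,"ry":0,"rz":-0.467}]'
python3 -m inch '[{"dx":0.0016,"dy":0.0245,"dz":0,"rx":0,"ry":0,"rz":-0.093},{"dx":0.0066,"dy":0.0486,"dz":0,"rx":0,"ry":0,"rz":-0.187},{"dx":0.015,"dy":0.0718,"dz":0,"rx":0,"ry":0,"rz":-0.28},{"dx":0.0264,"dy":0.0936,"dz":0,"rx":0,"ry":0,"rz":-0.373},{"dx":0.0264,"dy":0.0936,"dz":0,"rx":0,"ry":0,"rz":-0.373}]'
python3 - <<'E'
from h import *
p,R=tool(); v=p[:2]-POST; r=np.hypot(*v); a0=np.arctan2(v[1],v[0]); print("r",r,"sw",(a0-TH-np.pi+np.pi)%(2*np.pi)-np.pi,p,state()["joint_pos"].round(2))
E
```

```text
time: 4.85
tool_pos: [0.6192, -0.126, 0.2109]
tool_rot: [0.0, 0.943, 0.334, -0.001]
contact_force: [-3.0, 0.9, 6.9]
gripper_width: 0.215
grasp_force: 58.7
time: 5.35
tool_pos: [0.6846, -0.1726, 0.2111]
tool_rot: [0.002, 0.815, 0.58, 0.0]
contact_force: [-1.8, -4.3, 5.8]
gripper_width: 0.217
grasp_force: 58.4
r 0.14241066987074852 sw 1.3584395575583885 [ 0.68464504 -0.17262368  0.21107065] [-0.35  0.25  1.43 -0.    1.46 -0.02]
```

```bash
python3 -m inch '[{"dx":0,"dy":0,"dz":0,"rx":0,"ry":0,"rz":0},{"dx":0,"dy":0,"dz":0,"rx":0,"ry":0,"rz":0},{"dx":0,"dy":0,"dz":0,"rx":0,"ry":0,"rz":0},{"dx":0,"dy":0,"dz":-0.06,"rx":0,"ry":0,"rz":0},{"dx":0,"dy":0,"dz":-0.1,"rx":0,"ry":0,"rz":0}]' 1
python3 -c "
from h import *
rows((.595,-.40,.30,1.5),(.595,-.40,.19,1.5))"
```

```text
time: 5.85
tool_pos: [0.6824, -0.1695, 0.2899]
tool_rot: [-0.001, 0.815, 0.579, -0.0]
contact_force: [0.6, -1.2, 0.6]
gripper_width: 0.998
grasp_force: 0.0
at [ 0.6824 -0.1695  0.2899] yaw 1.236
"dx":-0.3080 "dy":-0.0084 "dz":-0.0127 "rx":-0.0010 "ry":-0.0004 "rz":-0.1762
"dx":-0.3080 "dy":-0.0082 "dz":0.1248 "rx":-0.0010 "ry":-0.0004 "rz":-0.1762
```

```bash
python3 -m inch '[{"dx":-0.308,"dy":-0.008,"dz":0,"rx":0,"ry":0,"rz":-0.17},{"dx":-0.308,"dy":-0.008,"dz":0,"rx":0,"ry":0,"rz":-0.17},{"dx":-0.308,"dy":-0.008,"dz":0,"rx":0,"ry":0,"rz":-0.17},{"dx":-0.308,"dy":-0.008,"dz":0,"rx":0,"ry":0,"rz":-0.17},{"dx":-0.308,"dy":-0.008,"dz":0.08,"rx":0,"ry":0,"rz":-0.17}]' >/dev/null
python3 -m inch '[{"dx":0,"dy":0,"dz":0.03,"rx":0,"ry":0,"rz":0},{"dx":0,"dy":0,"dz":0.03,"rx":0,"ry":0,"rz":0},{"dx":0,"dy":0,"dz":0.03,"rx":0,"ry":0,"rz":0}]'
python3 - <<'E'
from h import *
im,i,o=blob("wrist",(0,120,90),(28,255,255)); cv2.imwrite("pics/w2.png",im[:,:,::-1]); print(o)
for a,c,b in o[:3]:
    print(a,atz("wrist",c,.02,i).round(4),tri([ray("wrist",c,i),ray("top",(442.3,218.3))])[0].round(4))
E
```

```text
time: 6.65
tool_pos: [0.6017, -0.3837, 0.2246]
tool_rot: [-0.001, 0.735, 0.678, 0.0]
contact_force: [0.5, -1.1, 0.8]
gripper_width: 1.002
grasp_force: 0.0
[(np.int32(3367), array([308.62399762, 147.17820018]), array([276, 115,  66,  65], dtype=int32))]
3367 [ 0.5958 -0.3243  0.02  ] [ 0.5959 -0.3242  0.0127]
```

View pics/w2.png

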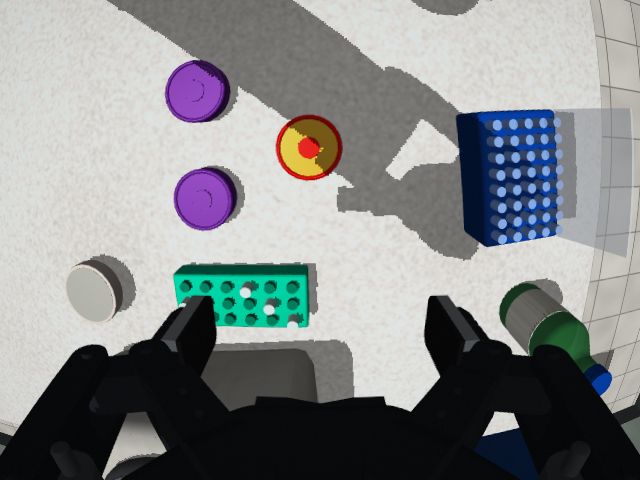

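Red dish is at (308,147) with its top up, and the purple discs are clear of the finger line. Going down.

```bash
python3 -c "
from h import *
rows((.5958,-.3243,.10,1.49),(.5958,-.3243,.003,1.49))"
```

```text
at [ 0.6025 -0.384   0.2265] yaw 1.491
"dx":0.0738 "dy":-0.0145 "dz":0.1581 "rx":0.0010 "ry":0.0005 "rz":0.0009
"dx":0.0739 "dy":-0.0147 "dz":0.2793 "rx":0.0010 "ry":0.0005 "rz":0.0009
```

```bash
python3 -m inch '[{"dx":0.074,"dy":-0.0145,"dz":0.05,"rx":0,"ry":0,"rz":0},{"dx":0.074,"dy":-0.0145,"dz":0.1,"rx":0,"ry":0,"rz":0},{"dx":0.074,"dy":-0.0145,"dz":0.158,"rx":0,"ry":0,"rz":0},{"dx":0.074,"dy":-0.0145,"dz":0.2,"rx":0,"ry":0,"rz":0},{"dx":0.074,"dy":-0.0145,"dz":0.23,"rx":0,"ry":0,"rz":0}]' > /dev/null
python3 -m inch '[{"dx":0,"dy":0,"dz":0.02,"rx":0,"ry":0,"rz":0},{"dx":0,"dy":0,"dz":0.04,"rx":0,"ry":0,"rz":0},{"dx":0,"dy":0,"dz":0.046,"rx":0,"ry":0,"rz":0},{"dx":0,"dy":0,"dz":0.046,"rx":0,"ry":0,"rz":0},{"dx":0,"dy":0,"dz":0.046,"rx":0,"ry":0,"rz":0}]'
python3 -c "
from h import *
rows((.5958,-.3243,.003,1.49))"
```

```text
time: 7.7
tool_pos: [0.596, -0.3252, 0.0059]
tool_rot: [0.001, 0.735, 0.678, 0.0]
contact_force: [1.4, 0.3, -0.2]
gripper_width: 1.002
grasp_force: 0.0
at [ 0.596  -0.3252  0.0059] yaw 1.49
"dx":0.0011 "dy":-0.0003 "dz":0.0036 "rx":0.0015 "ry":0.0009 "rz":0.0002
```

```bash
python3 -m inch '[{"dx":0,"dy":0,"dz":0.003,"rx":0,"ry":0,"rz":0},{"dx":0,"dy":0,"dz":0.003,"rx":0,"ry":0,"rz":0},{"dx":0,"dy":0,"dz":0.003,"rx":0,"ry":0,"rz":0},{"dx":0,"dy":0,"dz":0.003,"rx":0,"ry":0,"rz":0},{"dx":0,"dy":0,"dz":0.003,"rx":0,"ry":0,"rz":0}]' -1
python3 -m inch '[{"dx":0,"dy":0,"dz":0,"rx":0,"ry":0,"rz":0},{"dx":0,"dy":0,"dz":-0.03,"rx":0,"ry":0,"rz":0},{"dx":0,"dy":0,"dz":-0.08,"rx":0,"ry":0,"rz":0},{"dx":0,"dy":0,"dz":-0.12,"rx":0,"ry":0,"rz":0},{"dx":0,"dy":0,"dz":-0.15,"rx":0,"ry":0,"rz":0}]'
python3 -c "
from h import *
n=nest(4);print(n)
rows((n[0],n[1],.125,1.49),(n[0],n[1],.052,1.49))"
```

```text
time: 8.2
tool_pos: [0.5958, -0.3252, 0.0033]
tool_rot: [0.001, 0.735, 0.678, 0.0]
contact_force: [0.1, -0.9, 4.8]
gripper_width: 0.681
grasp_force: 64.7
time: 8.7
tool_pos: [0.5952, -0.3246, 0.1237]
tool_rot: [0.001, 0.735, 0.678, 0.0]
contact_force: [0.1, 0.0, -1.2]
gripper_width: 0.674
grasp_force: 64.3
[ 0.55334175 -0.09907412]
at [ 0.5952 -0.3246  0.1237] yaw 1.49
"dx":0.2768 "dy":-0.0748 "dz":-0.0019 "rx":0.0007 "ry":0.0004 "rz":0.0002
"dx":0.2769 "dy":-0.0749 "dz":0.0894 "rx":0.0007 "ry":0.0004 "rz":0.0002
```

```bash
python3 -m inch '[{"dx":0.02,"dy":-0.06,"dz":0,"rx":0,"ry":0,"rz":0},{"dx":0.07,"dy":-0.075,"dz":0,"rx":0,"ry":0,"rz":0},{"dx":0.12,"dy":-0.075,"dz":0,"rx":0,"ry":0,"rz":0},{"dx":0.17,"dy":-0.075,"dz":0,"rx":0,"ry":0,"rz":0},{"dx":0.22,"dy":-0.075,"dz":0,"rx":0,"ry":0,"rz":0}]'
python3 -m inch '[{"dx":0.05,"dy":0,"dz":0,"rx":0,"ry":0,"rz":0},{"dx":0.057,"dy":0,"dz":0,"rx":0,"ry":0,"rz":0},{"dx":0.057,"dy":0,"dz":0,"rx":0,"ry":0,"rz":0},{"dx":0.057,"dy":0,"dz":0.03,"rx":0,"ry":0,"rz":0},{"dx":0.057,"dy":0,"dz":0.03,"rx":0,"ry":0,"rz":0}]'
python3 - <<'E'
from h import *
n=nest(4)
rows((n[0],n[1],.052,1.49))
im,i,o=blob("wrist",(0,120,90),(28,255,255)); cv2.imwrite("pics/w3.png",im[:,:,::-1]); print(o[:3])
E
```

```text
time: 9.2
tool_pos: [0.5483, -0.1426, 0.121]
tool_rot: [-0.001, 0.735, 0.678, -0.0]
contact_force: [-0.4, -0.3, -0.5]
gripper_width: 0.678
grasp_force: 64.5
time: 9.7
tool_pos: [0.5505, -0.0992, 0.0945]
tool_rot: [-0.003, 0.735, 0.678, -0.002]
contact_force: [-0.2, 0.1, -1.2]
gripper_width: 0.68
grasp_force: 64.6
at [ 0.5505 -0.0992  0.0945] yaw 1.489
"dx":0.0004 "dy":0.0039 "dz":0.0532 "rx":-0.0042 "ry":-0.0007 "rz":-0.0006
[(np.int32(17403), array([319.86674711, 320.28667471]), array([243, 251, 155, 140], dtype=int32)), (np.int32(4794), array([611.15936587,  41.17688778]), array([570,   0,  70,  91], dtype=int32)), (np.int32(236), array([515.46610169, 142.91525424]), array([501, 136,  35,  14], dtype=int32))]
```

View pics/w3.png

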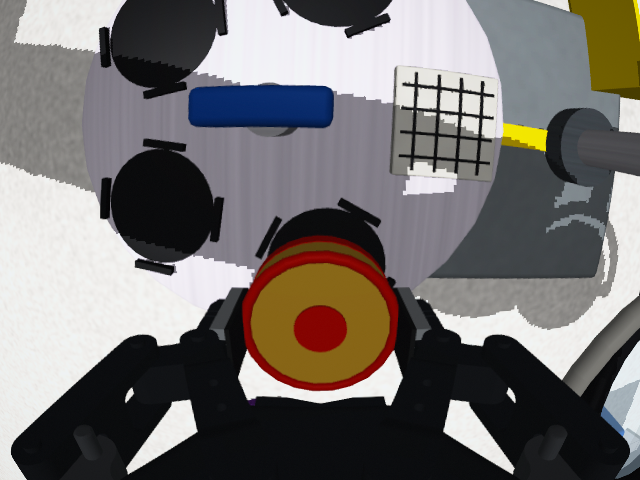

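Red is held level at (320,320) above nest 4, clear of the lens at lower right.

```bash
python3 -m inch '[{"dx":0,"dy":0.004,"dz":0.02,"rx":0,"ry":0,"rz":0},{"dx":0,"dy":0.004,"dz":0.04,"rx":0,"ry":0,"rz":0},{"dx":0,"dy":0.004,"dz":0.05,"rx":0,"ry":0,"rz":0},{"dx":0,"dy":0.004,"dz":0.055,"rx":0,"ry":0,"rz":0},{"dx":0,"dy":0.004,"dz":0.055,"rx":0,"ry":0,"rz":0}]'
python3 -c "
from h import *
n=nest(4)
rows((n[0],n[1],.049,1.49))"
```

```text
time: 10.25
tool_pos: [0.5555, -0.0989, 0.0528]
tool_rot: [-0.001, 0.735, 0.678, -0.0]
contact_force: [-0.7, 0.2, 0.1]
gripper_width: 0.68
grasp_force: 64.6
at [ 0.5555 -0.0989  0.0528] yaw 1.49
"dx":-0.0004 "dy":-0.0027 "dz":0.0048 "rx":-0.0012 "ry":-0.0003 "rz":0.0002
```

```bash
python3 -m inch '[{"dx":0,"dy":-0.003,"dz":0.002,"rx":0,"ry":0,"rz":0},{"dx":0,"dy":-0.003,"dz":0.004,"rx":0,"ry":0,"rz":0},{"dx":0,"dy":-0.003,"dz":0.004,"rx":0,"ry":0,"rz":0},{"dx":0,"dy":-0.003,"dz":0.004,"rx":0,"ry":0,"rz":0}]'
python3 -m inch '[{"dx":0,"dy":0,"dz":0,"rx":0,"ry":0,"rz":0},{"dx":0,"dy":0,"dz":0,"rx":0,"ry":0,"rz":0},{"dx":0,"dy":0,"dz":0,"rx":0,"ry":0,"rz":0},{"dx":0,"dy":0,"dz":-0.05,"rx":0,"ry":0,"rz":0},{"dx":0,"dy":0,"dz":-0.1,"rx":0,"ry":0,"rz":0}]' 1
python3 -m inch '[{"dx":0,"dy":0,"dz":-0.1,"rx":0,"ry":0,"rz":0},{"dx":0,"dy":0,"dz":-0.18,"rx":0,"ry":0,"rz":0},{"dx":0,"dy":0,"dz":-0.18,"rx":0,"ry":0,"rz":0}]'
python3 - <<'E'
from h import *
im,i,o=blob("wrist",(0,120,90),(28,255,255)); cv2.imwrite("pics/w4.png",im[:,:,::-1])
for a,c,b in o: print(a,c,b,atz("wrist",c,.065,i).round(4),atz("wrist",c,.02,i).round(4))
print(nest(4))
rows((.45,.23,.25,1.49),(.565,.25,.25,1.49))
E
```

```text
time: 10.65
tool_pos: [0.554, -0.0989, 0.0511]
tool_rot: [0.0, 0.735, 0.678, 0.0]
contact_force: [-0.1, 0.2, -0.6]
gripper_width: 0.679
grasp_force: 64.6
time: 11.15
tool_pos: [0.5524, -0.0985, 0.1299]
tool_rot: [-0.002, 0.735, 0.678, -0.001]
contact_force: [0.9, -0.8, 0.5]
gripper_width: 1.002
grasp_force: 0.0
time: 11.45
tool_pos: [0.5539, -0.0989, 0.2778]
tool_rot: [0.001, 0.735, 0.678, 0.001]
contact_force: [0.7, 0.7, 0.6]
gripper_width: 1.0
grasp_force: 0.0
4649 [531.40180684  56.09873091] [471   0 144 109] [0.7898 0.0501 0.065 ] [0.8191 0.06   0.02  ]
3061 [319.37700098 206.13524992] [288 175  63  63] [ 0.5539 -0.098   0.065 ] [ 0.5533 -0.1069  0.02  ]
435 [431.38390805 132.91494253] [415 125  35  16] [ 0.6683 -0.0332  0.065 ] [ 0.6822 -0.0339  0.02  ]
408 [518.54656863 344.39460784] [505 334  25  22] [ 0.7896 -0.2895  0.065 ] [ 0.8188 -0.3227  0.02  ]
[ 0.55334175 -0.09907412]
at [ 0.5571 -0.0999  0.2872] yaw 1.49
"dx":0.4004 "dy":-0.1673 "dz":0.0425 "rx":0.0103 "ry":0.0024 "rz":0.0003
"dx":0.4369 "dy":-0.0260 "dz":0.0445 "rx":0.0103 "ry":0.0024 "rz":0.0003
```

Red is seated within 1.5 mm of nest 4. Next, white dish a.

```bash
python3 -m inch '[{"dx":0.43,"dy":-0.02,"dz":0,"rx":0,"ry":0,"rz":0},{"dx":0.43,"dy":-0.02,"dz":0,"rx":0,"ry":0,"rz":0},{"dx":0.43,"dy":-0.02,"dz":0,"rx":0,"ry":0,"rz":0},{"dx":0.43,"dy":-0.02,"dz":0,"rx":0,"ry":0,"rz":0},{"dx":0.43,"dy":-0.02,"dz":0.04,"rx":0,"ry":0,"rz":0}]' >/dev/null
python3 -m inch '[{"dx":0,"dy":0,"dz":0,"rx":0,"ry":0,"rz":0},{"dx":0,"dy":0,"dz":0,"rx":0,"ry":0,"rz":0},{"dx":0.1,"dy":0,"dz":0,"rx":0,"ry":0,"rz":0},{"dx":0.1,"dy":0,"dz":0,"rx":0,"ry":0,"rz":0},{"dx":0.1,"dy":0,"dz":0,"rx":0,"ry":0,"rz":0}]'
python3 - <<'E'
from h import *
im,i,o=blob("wrist",(8,120,90),(28,255,255)); cv2.imwrite("pics/w5.png",im[:,:,::-1])
for a,c,b in o: print(a,c,b,atz("wrist",c,.02,i).round(4))
E
```

```text
time: 12.5
tool_pos: [0.5691, 0.2308, 0.2641]
tool_rot: [-0.0, 0.735, 0.679, 0.0]
contact_force: [-0.2, -1.1, -0.1]
gripper_width: 1.0
grasp_force: 0.0
2225 [535.39955056 310.47325843] [470 280 132  83] [0.8429 0.0683 0.02  ]
1929 [307.24520477 117.60342146] [282  93  52  50] [0.5633 0.3196 0.02  ]
1660 [203.4        150.86987952] [181 127  46  49] [0.4501 0.2969 0.02  ]
207 [417.90821256 388.96618357] [406 385  26   9] [ 0.6806 -0.0304  0.02  ]
```

View pics/w5.png

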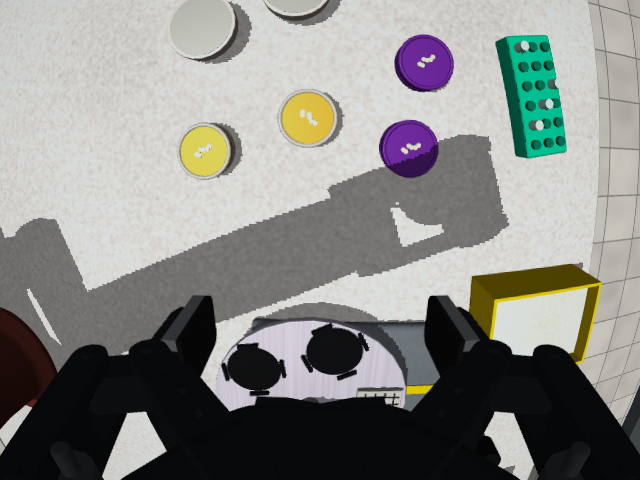

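White a is at (307,118), b at (203,151), both in place with clear finger gaps.

```bash
python3 -c "
from h import *
rows((.5633,.3196,.264,1.49),(.5633,.3196,.003,1.49))"
```

```text
at [0.569  0.2293 0.264 ] yaw 1.491
"dx":0.1120 "dy":-0.0162 "dz":-0.0001 "rx":0.0002 "ry":0.0003 "rz":0.0004
"dx":0.1122 "dy":-0.0163 "dz":0.3261 "rx":0.0002 "ry":0.0003 "rz":0.0004
```

```bash
python3 -m inch '[{"dx":0.06,"dy":-0.016,"dz":0.03,"rx":0,"ry":0,"rz":0},{"dx":0.112,"dy":-0.016,"dz":0.07,"rx":0,"ry":0,"rz":0},{"dx":0.112,"dy":-0.016,"dz":0.13,"rx":0,"ry":0,"rz":0},{"dx":0.112,"dy":-0.016,"dz":0.19,"rx":0,"ry":0,"rz":0},{"dx":0.112,"dy":-0.016,"dz":0.25,"rx":0,"ry":0,"rz":0}]' > /dev/null
python3 -m inch '[{"dx":0,"dy":0,"dz":0.02,"rx":0,"ry":0,"rz":0},{"dx":0,"dy":0,"dz":0.05,"rx":0,"ry":0,"rz":0},{"dx":0,"dy":0,"dz":0.072,"rx":0,"ry":0,"rz":0},{"dx":0,"dy":0,"dz":0.072,"rx":0,"ry":0,"rz":0},{"dx":0,"dy":0,"dz":0.072,"rx":0,"ry":0,"rz":0}]'
python3 -c "
from h import *
rows((.5633,.3196,.003,1.49))"
```

```text
time: 13.55
tool_pos: [0.5642, 0.3196, 0.0076]
tool_rot: [0.0, 0.735, 0.678, 0.001]
contact_force: [-0.7, 0.2, 1.2]
gripper_width: 1.004
grasp_force: 0.0
at [0.5642 0.3196 0.0076] yaw 1.489
"dx":-0.0001 "dy":-0.0011 "dz":0.0058 "rx":0.0010 "ry":-0.0004 "rz":-0.0003
```

```bash
python3 -m inch '[{"dx":0,"dy":0,"dz":0.006,"rx":0,"ry":0,"rz":0},{"dx":0,"dy":0,"dz":0.006,"rx":0,"ry":0,"rz":0},{"dx":0,"dy":0,"dz":0.006,"rx":0,"ry":0,"rz":0},{"dx":0,"dy":0,"dz":0.006,"rx":0,"ry":0,"rz":0},{"dx":0,"dy":0,"dz":0.006,"rx":0,"ry":0,"rz":0}]' -1
python3 -m inch '[{"dx":0,"dy":0,"dz":0,"rx":0,"ry":0,"rz":0},{"dx":0,"dy":0,"dz":-0.03,"rx":0,"ry":0,"rz":0},{"dx":0,"dy":0,"dz":-0.08,"rx":0,"ry":0,"rz":0},{"dx":0,"dy":0,"dz":-0.13,"rx":0,"ry":0,"rz":0},{"dx":0,"dy":0,"dz":-0.15,"rx":0,"ry":0,"rz":0}]'
python3 -c "
from h import *
n=nest(1);print(n)
rows((n[0],n[1],.125,1.49),(n[0],n[1],.049,1.49))"
```

```text
time: 14.05
tool_pos: [0.5643, 0.3204, 0.0031]
tool_rot: [0.0, 0.735, 0.678, 0.001]
contact_force: [0.2, -0.5, 5.2]
gripper_width: 0.677
grasp_force: 64.7
time: 14.55
tool_pos: [0.565, 0.3208, 0.1261]
tool_rot: [0.001, 0.735, 0.678, 0.003]
contact_force: [1.0, 1.1, 0.2]
gripper_width: 0.682
grasp_force: 64.4
[0.57146023 0.06158707]
at [0.565  0.3208 0.1261] yaw 1.49
"dx":-0.3224 "dy":0.0340 "dz":0.0006 "rx":0.0039 "ry":-0.0020 "rz":0.0003
"dx":-0.3226 "dy":0.0334 "dz":0.0956 "rx":0.0039 "ry":-0.0020 "rz":0.0003
```

```bash
python3 -m inch '[{"dx":-0.05,"dy":0.005,"dz":0,"rx":0,"ry":0,"rz":0},{"dx":-0.11,"dy":0.012,"dz":0,"rx":0,"ry":0,"rz":0},{"dx":-0.17,"dy":0.02,"dz":0,"rx":0,"ry":0,"rz":0},{"dx":-0.23,"dy":0.027,"dz":0,"rx":0,"ry":0,"rz":0},{"dx":-0.28,"dy":0.034,"dz":0,"rx":0,"ry":0,"rz":0}]'
python3 -m inch '[{"dx":-0.03,"dy":0,"dz":0,"rx":0,"ry":0,"rz":0},{"dx":-0.042,"dy":0,"dz":0,"rx":0,"ry":0,"rz":0},{"dx":-0.042,"dy":0,"dz":0.04,"rx":0,"ry":0,"rz":0},{"dx":-0.042,"dy":0,"dz":0.06,"rx":0,"ry":0,"rz":0},{"dx":-0.042,"dy":0,"dz":0.06,"rx":0,"ry":0,"rz":0}]'
python3 -m inch '[{"dx":0,"dy":0,"dz":0,"rx":0,"ry":0,"rz":0}]'
python3 -c "
from h import *
n=nest(1)
rows((n[0],n[1],.049,1.49))"
```

```text
time: 15.05
tool_pos: [0.571, 0.0922, 0.12]
tool_rot: [-0.001, 0.735, 0.678, -0.001]
contact_force: [1.5, 0.3, -1.2]
gripper_width: 0.678
grasp_force: 64.4
time: 15.55
tool_pos: [0.5662, 0.0618, 0.0692]
tool_rot: [-0.003, 0.735, 0.678, -0.003]
contact_force: [-0.5, -0.2, -1.2]
gripper_width: 0.683
grasp_force: 64.4
time: 15.65
tool_pos: [0.569, 0.0617, 0.0728]
tool_rot: [-0.001, 0.735, 0.678, -0.001]
contact_force: [0.2, 1.1, 0.1]
gripper_width: 0.679
grasp_force: 64.4
at [0.569  0.0617 0.0728] yaw 1.491
"dx":0.0001 "dy":0.0031 "dz":0.0298 "rx":-0.0011 "ry":-0.0000 "rz":0.0010
```

```bash
python3 -m inch '[{"dx":0,"dy":0.002,"dz":0.015,"rx":0,"ry":0,"rz":0},{"dx":0,"dy":0.002,"dz":0.026,"rx":0,"ry":0,"rz":0},{"dx":0,"dy":0.002,"dz":0.029,"rx":0,"ry":0,"rz":0},{"dx":0,"dy":0.002,"dz":0.029,"rx":0,"ry":0,"rz":0}]'
python3 -m inch '[{"dx":0,"dy":0,"dz":0,"rx":0,"ry":0,"rz":0},{"dx":0,"dy":0,"dz":0,"rx":0,"ry":0,"rz":0},{"dx":0,"dy":0,"dz":0,"rx":0,"ry":0,"rz":0},{"dx":0,"dy":0,"dz":-0.05,"rx":0,"ry":0,"rz":0},{"dx":0,"dy":0,"dz":-0.1,"rx":0,"ry":0,"rz":0}]' 1
python3 -m inch '[{"dx":0,"dy":0,"dz":-0.1,"rx":0,"ry":0,"rz":0},{"dx":0,"dy":0,"dz":-0.18,"rx":0,"ry":0,"rz":0},{"dx":0,"dy":0,"dz":-0.18,"rx":0,"ry":0,"rz":0},{"dx":0,"dy":0,"dz":-0.18,"rx":0,"ry":0,"rz":0}]'
python3 - <<'E'
from h import *
im,i,o=blob("wrist",(8,120,90),(28,255,255)); cv2.imwrite("pics/w6.png",im[:,:,::-1])
for a,c,b in o: print(a,c,b,atz("wrist",c,.065,i).round(4),atz("wrist",c,.02,i).round(4))
rows((.4501,.2969,.264,1.49),(.4501,.2969,.003,1.49))
E
```

```text
time: 16.05
tool_pos: [0.5706, 0.0609, 0.0495]
tool_rot: [-0.001, 0.735, 0.678, -0.001]
contact_force: [-0.1, 0.4, -1.0]
gripper_width: 0.677
grasp_force: 64.4
time: 16.55
tool_pos: [0.5698, 0.0608, 0.1297]
tool_rot: [-0.001, 0.735, 0.678, -0.001]
contact_force: [1.9, 0.7, -0.3]
gripper_width: 1.006
grasp_force: 0.0
time: 16.95
tool_pos: [0.5747, 0.0607, 0.2843]
tool_rot: [0.006, 0.735, 0.678, 0.006]
contact_force: [0.2, 0.0, 0.4]
gripper_width: 1.001
grasp_force: 0.0
2835 [550.36296296 182.78201058] [482 136 115 114] [0.8412 0.0701 0.065 ] [0.874  0.0624 0.02  ]
2089 [312.59262805 207.3025371 ] [286 182  54  52] [0.5709 0.0598 0.065 ] [0.57   0.0509 0.02  ]
1272 [309.89386792 346.05974843] [287 327  47  39] [ 0.5538 -0.099   0.065 ] [ 0.5508 -0.1278  0.02  ]
925 [188.03567568  12.56648649] [168   0  43  28] [0.4629 0.2732 0.065 ] [0.4486 0.2908 0.02  ]
382 [413.08900524 268.10471204] [397 262  34  13] [ 0.6718 -0.0142  0.065 ] [ 0.6835 -0.0323  0.02  ]
at [0.5733 0.0607 0.2801] yaw 1.49
"dx":0.2819 "dy":-0.1774 "dz":0.0185 "rx":0.0066 "ry":-0.0004 "rz":0.0002
"dx":0.2817 "dy":-0.1807 "dz":0.3447 "rx":0.0066 "ry":-0.0004 "rz":0.0002
```

```bash
python3 -m inch '[{"dx":0.18,"dy":-0.178,"dz":0,"rx":0,"ry":0,"rz":0},{"dx":0.18,"dy":-0.178,"dz":0,"rx":0,"ry":0,"rz":0},{"dx":0.18,"dy":-0.178,"dz":0,"rx":0,"ry":0,"rz":0},{"dx":0.18,"dy":-0.178,"dz":0.02,"rx":0,"ry":0,"rz":0},{"dx":0.18,"dy":-0.178,"dz":0.02,"rx":0,"ry":0,"rz":0}]' >/dev/null
python3 -m inch '[{"dx":0,"dy":0,"dz":0,"rx":0,"ry":0,"rz":0},{"dx":0,"dy":0,"dz":0,"rx":0,"ry":0,"rz":0}]'
python3 - <<'E'
from h import *
im,i,o=blob("wrist",(8,120,90),(28,255,255))
for a,c,b in o: print(a,c,b,atz("wrist",c,.02,i).round(4))
p=min((atz("wrist",c,.02,i) for a,c,b in o),key=lambda p:np.hypot(p[0]-.45,p[1]-.297))
rows((p[0],p[1],.264,1.49),(p[0],p[1],.003,1.49))
E
```

```text
time: 17.7
tool_pos: [0.4411, 0.2151, 0.2578]
tool_rot: [0.0, 0.735, 0.678, -0.0]
contact_force: [1.0, -0.2, -0.1]
gripper_width: 1.0
grasp_force: 0.0
2005 [322.65286783 122.54513716] [297  97  52  52] [0.4505 0.2969 0.02  ]
186 [612.46774194 271.28494624] [588 265  52  15] [0.8446 0.0942 0.02  ]
36 [577.  335.5] [575 330   5  12] [ 7.97e-01 -4.00e-04  2.00e-02]
33 [574.18181818 348.        ] [572 343   5  11] [ 0.7976 -0.0223  0.02  ]
19 [581.52631579 354.57894737] [579 353   6   4] [ 0.8176 -0.0389  0.02  ]
18 [599.5 349.5] [597 348   6   4] [ 0.8564 -0.0389  0.02  ]
at [0.4415 0.2149 0.2581] yaw 1.489
"dx":0.1031 "dy":0.0028 "dz":-0.0074 "rx":-0.0000 "ry":0.0003 "rz":-0.0008
"dx":0.1032 "dy":0.0028 "dz":0.3189 "rx":-0.0000 "ry":0.0003 "rz":-0.0008
```

```bash
python3 -m inch '[{"dx":0.06,"dy":0.003,"dz":0.03,"rx":0,"ry":0,"rz":0},{"dx":0.103,"dy":0.003,"dz":0.07,"rx":0,"ry":0,"rz":0},{"dx":0.103,"dy":0.003,"dz":0.13,"rx":0,"ry":0,"rz":0},{"dx":0.103,"dy":0.003,"dz":0.19,"rx":0,"ry":0,"rz":0},{"dx":0.103,"dy":0.003,"dz":0.25,"rx":0,"ry":0,"rz":0}]' > /dev/null
python3 -m inch '[{"dx":0,"dy":0,"dz":0.02,"rx":0,"ry":0,"rz":0},{"dx":0,"dy":0,"dz":0.05,"rx":0,"ry":0,"rz":0},{"dx":0,"dy":0,"dz":0.064,"rx":0,"ry":0,"rz":0},{"dx":0,"dy":0,"dz":0.064,"rx":0,"ry":0,"rz":0},{"dx":0,"dy":0,"dz":0.064,"rx":0,"ry":0,"rz":0}]'
python3 -c "
from h import *
rows((.4505,.2969,.003,1.49))"
```

```text
time: 18.75
tool_pos: [0.4509, 0.2976, 0.0079]
tool_rot: [0.0, 0.735, 0.678, 0.001]
contact_force: [-0.4, -0.0, 0.2]
gripper_width: 0.996
grasp_force: 0.0
at [0.4509 0.2976 0.0079] yaw 1.489
"dx":-0.0009 "dy":-0.0005 "dz":0.0061 "rx":0.0007 "ry":-0.0004 "rz":-0.0005
```

```bash
python3 -m inch '[{"dx":0,"dy":0,"dz":0.006,"rx":0,"ry":0,"rz":0},{"dx":0,"dy":0,"dz":0.006,"rx":0,"ry":0,"rz":0},{"dx":0,"dy":0,"dz":0.006,"rx":0,"ry":0,"rz":0},{"dx":0,"dy":0,"dz":0.006,"rx":0,"ry":0,"rz":0},{"dx":0,"dy":0,"dz":0.006,"rx":0,"ry":0,"rz":0}]' -1
python3 -m inch '[{"dx":0,"dy":0,"dz":0,"rx":0,"ry":0,"rz":0},{"dx":0,"dy":0,"dz":-0.03,"rx":0,"ry":0,"rz":0},{"dx":0,"dy":0,"dz":-0.08,"rx":0,"ry":0,"rz":0},{"dx":0,"dy":0,"dz":-0.13,"rx":0,"ry":0,"rz":0},{"dx":0,"dy":0,"dz":-0.15,"rx":0,"ry":0,"rz":0}]'
python3 -c "
from h import *
n=nest(2);print(n)
rows((n[0],n[1],.125,1.49),(n[0],n[1],.049,1.49))"
```

```text
time: 19.25
tool_pos: [0.4508, 0.2983, 0.0036]
tool_rot: [0.0, 0.735, 0.678, 0.001]
contact_force: [0.7, 0.2, 5.1]
gripper_width: 0.678
grasp_force: 64.8
time: 19.75
tool_pos: [0.4515, 0.2987, 0.1263]
tool_rot: [0.001, 0.735, 0.678, 0.003]
contact_force: [0.7, 0.2, -0.2]
gripper_width: 0.684
grasp_force: 64.3
[0.47356564 0.04155329]
at [0.4515 0.2987 0.1263] yaw 1.491
"dx":-0.3181 "dy":0.0533 "dz":0.0010 "rx":0.0035 "ry":-0.0021 "rz":0.0003
"dx":-0.3184 "dy":0.0528 "dz":0.0959 "rx":0.0035 "ry":-0.0021 "rz":0.0003
```

Nest 3 gives more finger room than nest 2 (away from dish a), so b goes there with a limited opening.

```bash
python3 -m inch '[{"dx":-0.04,"dy":0,"dz":-0.02,"rx":0,"ry":0,"rz":0},{"dx":-0.1,"dy":0,"dz":-0.04,"rx":0,"ry":0,"rz":0},{"dx":-0.16,"dy":0,"dz":-0.04,"rx":0,"ry":0,"rz":0},{"dx":-0.22,"dy":0,"dz":-0.04,"rx":0,"ry":0,"rz":0},{"dx":-0.28,"dy":0,"dz":-0.04,"rx":0,"ry":0,"rz":0}]'
python3 -m inch '[{"dx":-0.06,"dy":0,"dz":0,"rx":0,"ry":0,"rz":0},{"dx":-0.12,"dy":0.02,"dz":0,"rx":0,"ry":0,"rz":0},{"dx":-0.16,"dy":0.03,"dz":0,"rx":0,"ry":0,"rz":0},{"dx":-0.16,"dy":0.03,"dz":0,"rx":0,"ry":0,"rz":0},{"dx":-0.16,"dy":0.03,"dz":0,"rx":0,"ry":0,"rz":0}]'
python3 -c "
from h import *
n=nest(3);print(n)
rows((n[0],n[1],.07,1.49),(n[0],n[1],.049,1.49))"
```

```text
time: 20.25
tool_pos: [0.4305, 0.0729, 0.1531]
tool_rot: [-0.0, 0.735, 0.678, -0.001]
contact_force: [0.2, 0.8, -0.1]
gripper_width: 0.68
grasp_force: 64.3
time: 20.75
tool_pos: [0.4446, -0.0553, 0.153]
tool_rot: [-0.001, 0.736, 0.677, -0.0]
contact_force: [-0.0, 0.4, -1.1]
gripper_width: 0.679
grasp_force: 64.3
[ 0.4623678  -0.05774079]
at [ 0.4446 -0.0553  0.153 ] yaw 1.488
"dx":-0.0013 "dy":0.0226 "dz":0.1037 "rx":-0.0016 "ry":-0.0007 "rz":-0.0011
"dx":-0.0014 "dy":0.0227 "dz":0.1300 "rx":-0.0016 "ry":-0.0007 "rz":-0.0011
```

```bash
python3 -m inch '[{"dx":0,"dy":0.022,"dz":0,"rx":0,"ry":0,"rz":0},{"dx":0,"dy":0.022,"dz":0.04,"rx":0,"ry":0,"rz":0},{"dx":0,"dy":0.022,"dz":0.08,"rx":0,"ry":0,"rz":0},{"dx":0,"dy":0.022,"dz":0.105,"rx":0,"ry":0,"rz":0},{"dx":0,"dy":0.022,"dz":0.105,"rx":0,"ry":0,"rz":0}]'
python3 -m inch '[{"dx":0,"dy":0,"dz":0,"rx":0,"ry":0,"rz":0},{"dx":0,"dy":0,"dz":0,"rx":0,"ry":0,"rz":0}]' >/dev/null
python3 -c "
from h import *
n=nest(3)
rows((n[0],n[1],.049,1.49))"
```

```text
time: 21.25
tool_pos: [0.4594, -0.054, 0.066]
tool_rot: [-0.004, 0.734, 0.679, -0.002]
contact_force: [-0.7, 0.2, -1.7]
gripper_width: 0.679
grasp_force: 64.4
at [ 0.464  -0.0562  0.0718] yaw 1.491
"dx":-0.0021 "dy":-0.0020 "dz":0.0285 "rx":0.0017 "ry":0.0003 "rz":0.0009
```

```bash
python3 -m inch '[{"dx":-0.002,"dy":-0.002,"dz":0.015,"rx":0,"ry":0,"rz":0},{"dx":-0.002,"dy":-0.002,"dz":0.025,"rx":0,"ry":0,"rz":0},{"dx":-0.002,"dy":-0.002,"dz":0.028,"rx":0,"ry":0,"rz":0},{"dx":-0.002,"dy":-0.002,"dz":0.028,"rx":0,"ry":0,"rz":0}]'
python3 -m inch '[{"dx":0,"dy":0,"dz":0,"rx":0,"ry":0,"rz":0},{"dx":0,"dy":0,"dz":0,"rx":0,"ry":0,"rz":0},{"dx":0,"dy":0,"dz":0,"rx":0,"ry":0,"rz":0},{"dx":0,"dy":0,"dz":-0.05,"rx":0,"ry":0,"rz":0},{"dx":0,"dy":0,"dz":-0.1,"rx":0,"ry":0,"rz":0}]' 0.7
python3 -m inch '[{"dx":0,"dy":0,"dz":-0.1,"rx":0,"ry":0,"rz":0},{"dx":0,"dy":0,"dz":-0.18,"rx":0,"ry":0,"rz":0},{"dx":0,"dy":0,"dz":-0.18,"rx":0,"ry":0,"rz":0},{"dx":0,"dy":0,"dz":-0.18,"rx":0,"ry":0,"rz":0},{"dx":0,"dy":0,"dz":-0.18,"rx":0,"ry":0,"rz":0}]'
python3 - <<'E'
from h import *
im,i,o=blob("wrist",(0,120,90),(28,255,255)); cv2.imwrite("pics/w7.png",im[:,:,::-1])
for a,c,b in o: print(a,c,b,atz("wrist",c,.065,i).round(4),atz("wrist",c,.02,i).round(4))
print(nest(3))
im,i,o=blob("wrist",(105,110,30),(130,255,255),im=im)
for a,c,b in o[:3]: print("blue",a,c,b,atz("wrist",c,.113,i).round(4))
rows((C[0],C[1],.28,TH))
E
```

```text
time: 21.85
tool_pos: [0.4616, -0.0586, 0.0486]
tool_rot: [0.0, 0.735, 0.678, -0.0]
contact_force: [-2.5, -0.8, 4.4]
gripper_width: 0.677
grasp_force: 64.7
time: 22.35
tool_pos: [0.4596, -0.0575, 0.1269]
tool_rot: [-0.002, 0.735, 0.678, -0.001]
contact_force: [1.0, -0.1, 0.9]
gripper_width: 0.846
grasp_force: 0.0
time: 22.85
tool_pos: [0.4617, -0.0581, 0.273]
tool_rot: [0.001, 0.735, 0.678, 0.001]
contact_force: [0.0, 0.7, -0.9]
gripper_width: 0.85
grasp_force: 0.0
3896 [570.46329569  90.2025154 ] [541  35  99 109] [0.7458 0.0567 0.065 ] [0.7816 0.0623 0.02  ]
2687 [412.3461109 241.0621511] [381 212  61  59] [ 0.5522 -0.0988  0.065 ] [ 0.5631 -0.1132  0.02  ]
2234 [316.4659803  202.50179051] [289 176  56  54] [ 0.4595 -0.0525  0.065 ] [ 0.4585 -0.0609  0.02  ]
2106 [425.78584995  79.83380817] [400  53  53  54] [0.5727 0.0595 0.065 ] [0.5863 0.0655 0.02  ]
411 [601.33576642 371.76885645] [590 360  23  24] [ 0.8676 -0.3333  0.065 ] [ 0.9191 -0.3779  0.02  ]
334 [ 13.07784431 253.75149701] [  0 246  32  15] [ 0.0592 -0.0767  0.065 ] [ 0.0068 -0.0882  0.02  ]
[ 0.4623678  -0.05774079]
blue 1046 [402.84608031 162.94263862] [372 153  63  21] [ 0.5322 -0.015   0.113 ]
blue 467 [566.7751606 363.1391863] [545 346  38  37] [ 0.7377 -0.2503  0.113 ]
blue 42 [580.38095238 351.4047619 ] [576 348  10   8] [ 0.7556 -0.2376  0.113 ]
at [ 0.4609 -0.0578  0.271 ] yaw 1.49
"dx":0.0600 "dy":0.0897 "dz":-0.0113 "rx":-0.0007 "ry":0.0004 "rz":1.0684
```

View pics/w7.png

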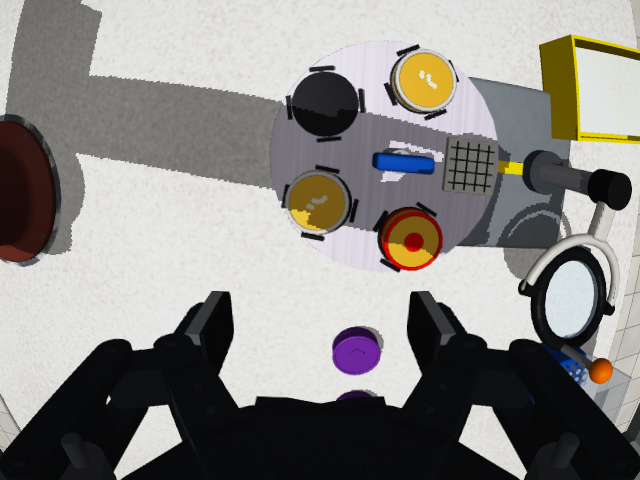

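All three are in nests; b at (318,202) reads a few mm off in shadow, so I'll check a crop.

```bash
python3 - <<'E'
import cv2
i=cv2.imread("pics/w7.png")[155:255,270:470];cv2.imwrite("pics/w7c.png",cv2.convertScaleAbs(cv2.resize(i,None,fx=4,fy=4,interpolation=cv2.INTER_CUBIC),alpha=1.3))
E
```

```text
(no output)
```

View pics/w7c.png

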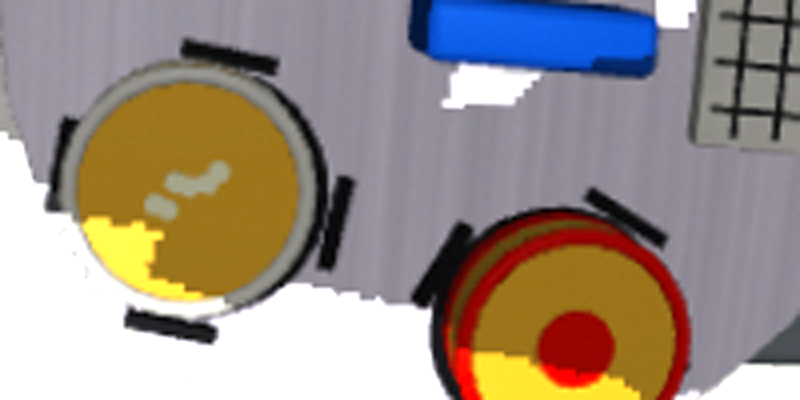

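Both dishes sit inside their lips. On to the hub bar.

```bash
python3 -m inch '[{"dx":0.06,"dy":0.09,"dz":0,"rx":0,"ry":0,"rz":0.95},{"dx":0.06,"dy":0.09,"dz":0,"rx":0,"ry":0,"rz":0.95},{"dx":0.06,"dy":0.09,"dz":0,"rx":0,"ry":0,"rz":0.95},{"dx":0.06,"dy":0.09,"dz":0,"rx":0,"ry":0,"rz":0.95},{"dx":0.06,"dy":0.09,"dz":0,"rx":0,"ry":0,"rz":0.95}]' 1 >/dev/null
python3 -m inch '[{"dx":0,"dy":0,"dz":0,"rx":0,"ry":0,"rz":0.55},{"dx":0,"dy":0,"dz":0,"rx":0,"ry":0,"rz":0.55},{"dx":0,"dy":0,"dz":0,"rx":0,"ry":0,"rz":0.55},{"dx":0,"dy":0,"dz":0,"rx":0,"ry":0,"rz":0.55},{"dx":0,"dy":0,"dz":0,"rx":0,"ry":0,"rz":0.55}]' >/dev/null
python3 -m inch '[{"dx":0,"dy":0,"dz":0,"rx":0,"ry":0,"rz":0.03},{"dx":0,"dy":0,"dz":0,"rx":0,"ry":0,"rz":0.03},{"dx":0,"dy":0,"dz":0,"rx":0,"ry":0,"rz":0.03}]'
python3 -c "
from h import *
rows((C[0],C[1],.15,TH),(C[0],C[1],.084,TH))"
```

```text
time: 24.2
tool_pos: [0.536, -0.0158, 0.2697]
tool_rot: [-0.0, 1.0, -0.026, -0.002]
contact_force: [0.1, 0.1, -1.0]
gripper_width: 0.998
grasp_force: 0.0
at [ 0.536  -0.0158  0.2697] yaw -0.052
"dx":0.0009 "dy":0.0001 "dz":0.1496 "rx":-0.0002 "ry":0.0024 "rz":0.0399
"dx":0.0012 "dy":0.0001 "dz":0.2321 "rx":-0.0002 "ry":0.0024 "rz":0.0399
```

```bash
python3 -m inch '[{"dx":0.001,"dy":0,"dz":0.05,"rx":0,"ry":0,"rz":0.04},{"dx":0.001,"dy":0,"dz":0.1,"rx":0,"ry":0,"rz":0.04},{"dx":0.001,"dy":0,"dz":0.15,"rx":0,"ry":0,"rz":0.04},{"dx":0.001,"dy":0,"dz":0.19,"rx":0,"ry":0,"rz":0.04},{"dx":0.001,"dy":0,"dz":0.215,"rx":0,"ry":0,"rz":0.04}]'
python3 -m inch '[{"dx":0,"dy":0,"dz":0.012,"rx":0,"ry":0,"rz":0},{"dx":0,"dy":0,"dz":0.012,"rx":0,"ry":0,"rz":0},{"dx":0,"dy":0,"dz":0.012,"rx":0,"ry":0,"rz":0}]' >/dev/null
python3 -c "
from h import *
rows((C[0],C[1],.084,TH))"
python3 -m inch '[{"dx":0,"dy":0,"dz":0,"rx":0,"ry":0,"rz":0},{"dx":0,"dy":0,"dz":0,"rx":0,"ry":0,"rz":0},{"dx":0,"dy":0,"dz":0,"rx":0,"ry":0,"rz":0},{"dx":0,"dy":0,"dz":0,"rx":0,"ry":0,"rz":0},{"dx":0,"dy":0,"dz":0,"rx":0,"ry":0,"rz":0}]' -1
python3 -m inch '[{"dx":0,"dy":0,"dz":0,"rx":0,"ry":0,"rz":0},{"dx":0,"dy":0,"dz":0,"rx":0,"ry":0,"rz":0}]'
```

```text
time: 24.7
tool_pos: [0.5351, -0.0155, 0.0956]
tool_rot: [-0.0, 0.998, -0.056, -0.003]
contact_force: [-0.4, 0.8, 0.1]
gripper_width: 1.002
grasp_force: 0.0
at [ 0.5383 -0.016   0.0912] yaw -0.113
"dx":-0.0025 "dy":0.0000 "dz":0.0090 "rx":0.0000 "ry":-0.0009 "rz":-0.0006
time: 25.5
tool_pos: [0.5376, -0.0178, 0.0908]
tool_rot: [0.002, 0.998, -0.056, 0.0]
contact_force: [-2.8, 1.6, 15.7]
gripper_width: 0.149
grasp_force: 59.8
time: 25.7
tool_pos: [0.5377, -0.0177, 0.0909]
tool_rot: [0.002, 0.998, -0.057, -0.0]
contact_force: [-2.4, -6.5, 2.7]
gripper_width: 0.149
grasp_force: 60.6
```

```bash
python3 -m inch '[{"dx":0,"dy":0,"dz":0,"rx":0,"ry":0,"rz":-0.03},{"dx":0,"dy":0,"dz":0,"rx":0,"ry":0,"rz":-0.09},{"dx":0,"dy":0,"dz":0,"rx":0,"ry":0,"rz":-0.15},{"dx":0,"dy":0,"dz":0,"rx":0,"ry":0,"rz":-0.21},{"dx":0,"dy":0,"dz":0,"rx":0,"ry":0,"rz":-0.27}]'
python3 -m inch '[{"dx":0,"dy":0,"dz":0,"rx":0,"ry":0,"rz":-0.06},{"dx":0,"dy":0,"dz":0,"rx":0,"ry":0,"rz":-0.12},{"dx":0,"dy":0,"dz":0,"rx":0,"ry":0,"rz":-0.18},{"dx":0,"dy":0,"dz":0,"rx":0,"ry":0,"rz":-0.24},{"dx":0,"dy":0,"dz":0,"rx":0,"ry":0,"rz":-0.3}]'
python3 -m inch '[{"dx":0,"dy":0,"dz":0,"rx":0,"ry":0,"rz":-0.06},{"dx":0,"dy":0,"dz":0,"rx":0,"ry":0,"rz":-0.12},{"dx":0,"dy":0,"dz":0,"rx":0,"ry":0,"rz":-0.18},{"dx":0,"dy":0,"dz":0,"rx":0,"ry":0,"rz":-0.23},{"dx":0,"dy":0,"dz":0,"rx":0,"ry":0,"rz":-0.26}]'
python3 -m inch '[{"dx":0,"dy":0,"dz":0,"rx":0,"ry":0,"rz":-0.01},{"dx":0,"dy":0,"dz":0,"rx":0,"ry":0,"rz":-0.01},{"dx":0,"dy":0,"dz":0,"rx":0,"ry":0,"rz":-0.01},{"dx":0,"dy":0,"dz":0,"rx":0,"ry":0,"rz":-0.01}]'
python3 -c "
from h import *
rows((C[0],C[1],.09,TH+1.2566)); print(state()['ft_torque'],state()['joint_pos'])"
```

```text
time: 26.2
tool_pos: [0.5376, -0.0174, 0.0909]
tool_rot: [0.001, 0.989, 0.147, -0.0]
contact_force: [-2.8, -4.2, 2.9]
gripper_width: 0.15
grasp_force: 60.7
time: 26.7
tool_pos: [0.5374, -0.017, 0.0909]
tool_rot: [0.001, 0.931, 0.364, -0.001]
contact_force: [-3.3, -4.3, 4.1]
gripper_width: 0.151
grasp_force: 60.8
time: 27.2
tool_pos: [0.537, -0.0167, 0.0909]
tool_rot: [0.0, 0.844, 0.537, -0.001]
contact_force: [-3.7, -2.6, 4.6]
gripper_width: 0.154
grasp_force: 60.9
time: 27.6
tool_pos: [0.537, -0.0167, 0.0909]
tool_rot: [0.0, 0.84, 0.542, -0.001]
contact_force: [-4.9, -3.1, 5.2]
gripper_width: 0.153
grasp_force: 60.9
at [ 0.537  -0.0167  0.0909] yaw 1.147
"dx":0.0007 "dy":-0.0013 "dz":0.0011 "rx":-0.0007 "ry":0.0015 "rz":0.0015
[-0.28866393  0.64401026  0.00598127] [-0.16867486 -0.02402349  1.93533274 -0.00201429  1.231934    0.2562559 ]
```

```bash
python3 -m inch '[{"dx":0,"dy":0,"dz":0,"rx":0,"ry":0,"rz":0},{"dx":0,"dy":0,"dz":0,"rx":0,"ry":0,"rz":0},{"dx":0,"dy":0,"dz":0,"rx":0,"ry":0,"rz":0},{"dx":0,"dy":0,"dz":-0.05,"rx":0,"ry":0,"rz":0},{"dx":0,"dy":0,"dz":-0.11,"rx":0,"ry":0,"rz":0}]' 1
python3 -m inch '[{"dx":0,"dy":0,"dz":-0.06,"rx":0,"ry":0,"rz":0},{"dx":0,"dy":0,"dz":-0.12,"rx":0,"ry":0,"rz":0},{"dx":0,"dy":0,"dz":-0.17,"rx":0,"ry":0,"rz":0},{"dx":0,"dy":0,"dz":-0.17,"rx":0,"ry":0,"rz":0},{"dx":0,"dy":0,"dz":-0.17,"rx":0,"ry":0,"rz":0}]'
python3 - <<'E'
from h import *
im,i,o=blob("wrist",(0,120,90),(28,255,255)); cv2.imwrite("pics/w8.png",im[:,:,::-1])
for a,c,b in o: print(a,c,b,atz("wrist",c,.065,i).round(4),atz("wrist",c,.226,i).round(4))
for k in range(5): print(k,nest(k,1.2566).round(4))
rows((.66,-.20,.33,1.236))
E
```

```text
time: 28.1
tool_pos: [0.5355, -0.0155, 0.1761]
tool_rot: [-0.002, 0.84, 0.542, -0.002]
contact_force: [1.0, -0.8, 0.3]
gripper_width: 0.98
grasp_force: 0.0
time: 28.6
tool_pos: [0.5382, -0.0159, 0.3157]
tool_rot: [0.001, 0.84, 0.542, 0.001]
contact_force: [0.1, 1.3, -1.0]
gripper_width: 1.004
grasp_force: 0.0
3424 [498.54614486  50.55081776] [430   0 157 113] [0.7951 0.0627 0.065 ] [0.7014 0.0571 0.226 ]
2409 [392.51141553 177.56330428] [366 150  55  56] [ 0.62  -0.025  0.065] [0.5981 0.0053 0.226 ]
1724 [244.04582367 178.73491879] [221 155  47  49] [0.4743 0.0397 0.065 ] [0.5121 0.0435 0.226 ]
1509 [359.0629556  264.84029158] [336 244  47  43] [ 0.5485 -0.1013  0.065 ] [ 0.5559 -0.0397  0.226 ]
375 [434.456 159.352] [419 150  32  19] [ 0.6711 -0.0247  0.065 ] [0.6283 0.0055 0.226 ]
359 [552.05013928 336.19220056] [541 326  22  21] [ 0.7649 -0.3264  0.065 ] [ 0.6836 -0.1725  0.226 ]
0 [0.5715 0.0616]
1 [0.4736 0.0416]
2 [ 0.4624 -0.0577]
3 [ 0.5533 -0.0991]
4 [ 0.6208 -0.0253]
at [ 0.5374 -0.0158  0.3136] yaw 1.147
"dx":-0.1468 "dy":0.2344 "dz":-0.0206 "rx":-0.0004 "ry":0.0000 "rz":-0.0596
```

View pics/w8.png

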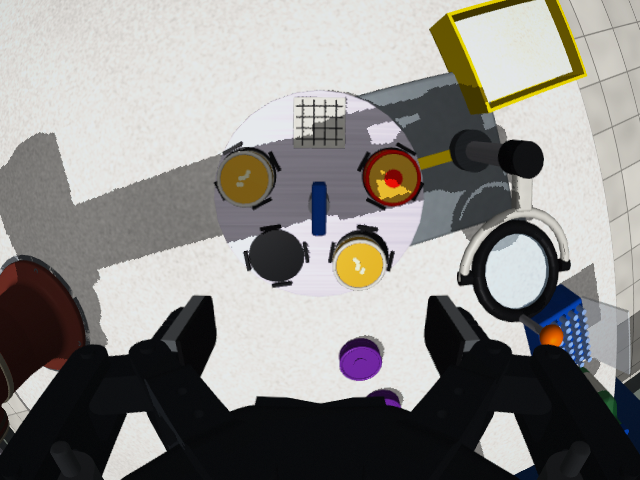

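Red is at the yellow stripe at (392,178), a measured (0.620,-0.025) against the mark (0.621,-0.025). The ball is at (552,336). Now gripping it again.

```bash
python3 -c "
from h import *
rows((.6837,-.1725,.314,1.25))"
python3 -m inch '[{"dx":-0.1,"dy":0.24,"dz":0,"rx":0,"ry":0,"rz":-0.066},{"dx":-0.1,"dy":0.24,"dz":0,"rx":0,"ry":0,"rz":-0.066},{"dx":-0.1,"dy":0.24,"dz":0,"rx":0,"ry":0,"rz":-0.066},{"dx":-0.1,"dy":0.24,"dz":0,"rx":0,"ry":0,"rz":-0.066},{"dx":-0.1,"dy":0.24,"dz":0,"rx":0,"ry":0,"rz":-0.066}]'
python3 -m inch '[{"dx":0,"dy":0,"dz":0,"rx":0,"ry":0,"rz":0},{"dx":0,"dy":0,"dz":0,"rx":0,"ry":0,"rz":0}]' >/dev/null
python3 - <<'E'
from h import *
im,i,o=blob("wrist",(3,150,60),(18,255,255))
for a,c,b in o[:4]: print(a,c,b,atz("wrist",c,.226,i).round(4))
print(ballp(1.358,-.36),ballp(1.358,-.34))
rows((.6837,-.1725,.209,1.25))
E
```

```text
at [ 0.5374 -0.0158  0.3136] yaw 1.147
"dx":-0.1032 "dy":0.2472 "dz":-0.0007 "rx":-0.0004 "ry":0.0000 "rz":-0.0690
time: 29.15
tool_pos: [0.6805, -0.1715, 0.3078]
tool_rot: [-0.003, 0.813, 0.582, -0.002]
contact_force: [-1.1, 0.2, -1.3]
gripper_width: 0.998
grasp_force: 0.0
835 [330.74371257 251.70658683] [315 236  32  33] [ 0.6837 -0.173   0.226 ]
18 [253.   94.5] [252  92   3   6] [ 0.6704 -0.0627  0.226 ]
9 [253. 100.] [252  99   3   3] [ 0.6693 -0.0659  0.226 ]
[ 0.68524777 -0.17063947  0.22552889] [ 0.68476726 -0.17206508  0.22490707]
at [ 0.6789 -0.1667  0.3135] yaw 1.246
"dx":-0.0050 "dy":0.0082 "dz":0.1307 "rx":-0.0010 "ry":-0.0002 "rz":-0.0024
```

```bash
python3 -m inch '[{"dx":-0.005,"dy":0.008,"dz":0.04,"rx":0,"ry":0,"rz":0},{"dx":-0.005,"dy":0.008,"dz":0.09,"rx":0,"ry":0,"rz":0},{"dx":-0.005,"dy":0.008,"dz":0.126,"rx":0,"ry":0,"rz":0},{"dx":-0.005,"dy":0.008,"dz":0.126,"rx":0,"ry":0,"rz":0},{"dx":-0.005,"dy":0.008,"dz":0.126,"rx":0,"ry":0,"rz":0}]' 1
python3 -m inch '[{"dx":0,"dy":0,"dz":0,"rx":0,"ry":0,"rz":0},{"dx":0,"dy":0,"dz":0,"rx":0,"ry":0,"rz":0},{"dx":0,"dy":0,"dz":0,"rx":0,"ry":0,"rz":0},{"dx":0,"dy":0,"dz":0,"rx":0,"ry":0,"rz":0},{"dx":0,"dy":0,"dz":0,"rx":0,"ry":0,"rz":0}]' -1
python3 -m inch '[{"dx":0,"dy":0,"dz":0,"rx":0,"ry":0,"rz":0},{"dx":0,"dy":0,"dz":0,"rx":0,"ry":0,"rz":0}]'
python3 - <<'E'
from h import *
p,R=tool(); v=p[:2]-POST; r=np.hypot(*v); a0=np.arctan2(v[1],v[0]); sw=(a0-TH)%(2*np.pi)-np.pi; print("r",r,"sw",sw)
rows(*[(POST[0]+r*np.cos(a0+s),POST[1]+r*np.sin(a0+s),p[2],1.247+s) for s in (-.14,-.28,-.42,-.56,-.70)])
E
```

```text
time: 29.9
tool_pos: [0.684, -0.1727, 0.2143]
tool_rot: [-0.0, 0.812, 0.584, 0.0]
contact_force: [0.3, 0.1, 0.9]
gripper_width: 1.0
grasp_force: 0.0
time: 30.4
tool_pos: [0.6846, -0.174, 0.2146]
tool_rot: [0.001, 0.812, 0.583, 0.0]
contact_force: [-0.3, -0.9, 2.0]
gripper_width: 0.215
grasp_force: 58.5
time: 30.6
tool_pos: [0.6846, -0.1741, 0.2145]
tool_rot: [0.001, 0.812, 0.583, 0.0]
contact_force: [-0.9, -0.6, 5.2]
gripper_width: 0.217
grasp_force: 58.5
r 0.14376886870140196 sw 1.3615517821099505
at [ 0.6846 -0.1741  0.2145] yaw 1.245
"dx":0.0017 "dy":-0.0251 "dz":-0.0000 "rx":0.0007 "ry":0.0002 "rz":0.0922
"dx":0.0068 "dy":-0.0497 "dz":-0.0001 "rx":0.0007 "ry":0.0002 "rz":0.1855
"dx":0.0153 "dy":-0.0733 "dz":-0.0001 "rx":0.0007 "ry":0.0001 "rz":0.2789
"dx":0.0271 "dy":-0.0956 "dz":-0.0001 "rx":0.0007 "ry":0.0001 "rz":0.3722
"dx":0.0418 "dy":-0.1159 "dz":-0.0001 "rx":0.0007 "ry":0.0000 "rz":0.4655
```

```bash
python3 -m inch '[{"dx":0.0017,"dy":-0.0251,"dz":0,"rx":0,"ry":0,"rz":0.093},{"dx":0.0068,"dy":-0.0497,"dz":0,"rx":0,"ry":0,"rz":0.187},{"dx":0.0153,"dy":-0.0733,"dz":0,"rx":0,"ry":0,"rz":0.28},{"dx":0.0271,"dy":-0.0956,"dz":0,"rx":0,"ry":0,"rz":0.373},{"dx":0.0418,"dy":-0.1159,"dz":0,"rx":0,"ry":0,"rz":0.467}]'
python3 -m inch '[{"dx":0.0017,"dy":-0.0251,"dz":0,"rx":0,"ry":0,"rz":0.093},{"dx":0.0068,"dy":-0.0497,"dz":0,"rx":0,"ry":0,"rz":0.187},{"dx":0.0153,"dy":-0.0733,"dz":0,"rx":0,"ry":0,"rz":0.28},{"dx":0.0271,"dy":-0.0956,"dz":0,"rx":0,"ry":0,"rz":0.373},{"dx":0.0379,"dy":-0.1104,"dz":0,"rx":0,"ry":0,"rz":0.441}]'
python3 -m inch '[{"dx":0,"dy":0,"dz":0,"rx":0,"ry":0,"rz":0},{"dx":0,"dy":0,"dz":0,"rx":0,"ry":0,"rz":0}]'
python3 - <<'E'
from h import *
p,R=tool(); v=p[:2]-POST; r=np.hypot(*v); a0=np.arctan2(v[1],v[0]); print("r",r,"sw",(a0-TH)%(2*np.pi)-np.pi)
E
```

```text
time: 31.1
tool_pos: [0.6076, -0.1128, 0.2141]
tool_rot: [0.001, 0.964, 0.266, 0.001]
contact_force: [3.4, -0.9, 1.0]
gripper_width: 0.218
grasp_force: 58.5
time: 31.6
tool_pos: [0.5877, -0.021, 0.2135]
tool_rot: [0.001, 0.998, -0.061, 0.001]
contact_force: [3.3, -3.3, -0.1]
gripper_width: 0.213
grasp_force: 58.9
time: 31.8
tool_pos: [0.5877, -0.0209, 0.2134]
tool_rot: [-0.0, 0.998, -0.057, 0.0]
contact_force: [0.5, 1.6, 1.2]
gripper_width: 0.213
grasp_force: 59.0
r 0.14339521173156633 sw -0.004685645341272693
```

```bash
python3 - <<'E'
from h import *
im,i,o=blob("wrist",(3,150,60),(18,255,255)); print(o[:1])
rows((*POST,.2134,TH))
b0=ballp(0,-.319)
for t in (-.2,-.08,.04,.16,.28,.37,.45,.49,.524):
    b=ballp(0,t); print(t,"dx",round(-np.hypot(*(b-b0)[:2])/.8,4),"dz",round((b0-b)[2]/.8,4))
E
```

```text
[(np.int32(2165), array([319.70900693, 317.39353349]), array([296, 291,  48,  53], dtype=int32))]
at [ 0.5876 -0.0212  0.2134] yaw -0.115
"dx":0.1792 "dy":0.0000 "dz":0.0000 "rx":-0.0006 "ry":-0.0002 "rz":-0.0017
-0.2 dx -0.0107 dz 0.0056
-0.08 dx -0.0208 dz 0.0125
0.04 dx -0.0299 dz 0.0206
0.16 dx -0.0381 dz 0.0297
0.28 dx -0.045 dz 0.0397
0.37 dx -0.0495 dz 0.0477
0.45 dx -0.0528 dz 0.0551
0.49 dx -0.0542 dz 0.059
0.524 dx -0.0553 dz 0.0622
```

```bash
python3 -m inch '[{"dx":-0.0107,"dy":0,"dz":0.0056,"rx":0,"ry":0,"rz":0},{"dx":-0.0208,"dy":0,"dz":0.0125,"rx":0,"ry":0,"rz":0},{"dx":-0.0299,"dy":0,"dz":0.0206,"rx":0,"ry":0,"rz":0},{"dx":-0.0381,"dy":0,"dz":0.0297,"rx":0,"ry":0,"rz":0},{"dx":-0.045,"dy":0,"dz":0.0397,"rx":0,"ry":0,"rz":0}]'
python3 -m inch '[{"dx":-0.0045,"dy":0,"dz":0.008,"rx":0,"ry":0,"rz":0},{"dx":-0.0078,"dy":0,"dz":0.0154,"rx":0,"ry":0,"rz":0},{"dx":-0.0103,"dy":0,"dz":0.0225,"rx":0,"ry":0,"rz":0},{"dx":-0.0103,"dy":0,"dz":0.0225,"rx":0,"ry":0,"rz":0},{"dx":-0.0103,"dy":0,"dz":0.0225,"rx":0,"ry":0,"rz":0}]'
python3 - <<'E'
from h import *
p,R=tool(); v=p[:2]-POST; r=np.hypot(*v); a0=np.arctan2(v[1],v[0]); print("r",r,"sw",(a0-TH)%(2*np.pi)-np.pi,p,state()["ft_torque"])
optics.grab_frame("top")
im,i,o=blob("wrist",(3,150,60),(18,255,255)); print(o[:1]);cv2.imwrite("pics/w9.png",im[:,:,::-1])
E
```

```text
time: 32.35
tool_pos: [0.5477, -0.0172, 0.185]
tool_rot: [-0.0, 0.998, -0.058, -0.005]
contact_force: [-26.3, -0.1, 24.9]
gripper_width: 0.191
grasp_force: 63.9
time: 32.85
tool_pos: [0.5326, -0.0152, 0.1631]
tool_rot: [-0.0, 0.998, -0.057, -0.015]
contact_force: [-43.3, 4.2, 25.8]
gripper_width: -0.003
grasp_force: 22.2
r 0.19872984293155724 sw -0.0010240560363548035 [ 0.53261656 -0.0151798   0.16308124] [0.56397713 5.96087119 0.02087842]
[(np.int32(3600), array([319.02055556, 290.99972222]), array([285, 258,  69,  67], dtype=int32))]
```

View pics/w9.png

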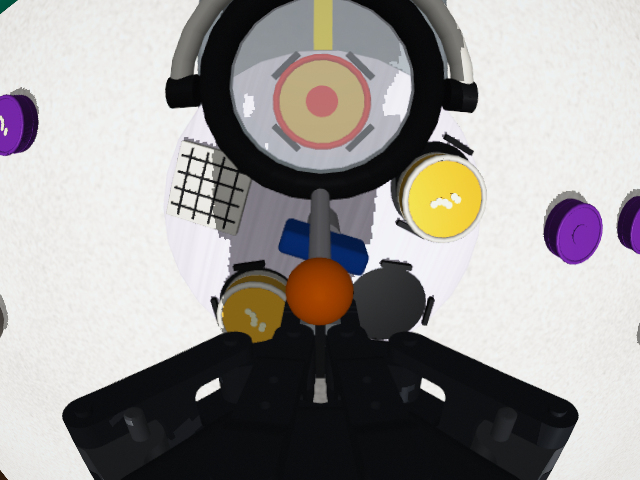

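The ball slipped out of the pads because the grip was near the tips. The lens is now roughly level, with red centred in it at (322,100). I'll retreat, re-measure and regrip deeper.

```bash
python3 -m inch '[{"dx":-0.03,"dy":0,"dz":0,"rx":0,"ry":0,"rz":0},{"dx":-0.04,"dy":0,"dz":-0.02,"rx":0,"ry":0,"rz":0},{"dx":-0.05,"dy":0,"dz":-0.08,"rx":0,"ry":0,"rz":0},{"dx":-0.05,"dy":0,"dz":-0.14,"rx":0,"ry":0,"rz":0},{"dx":-0.05,"dy":0,"dz":-0.17,"rx":0,"ry":0,"rz":0}]'
python3 -m inch '[{"dx":0,"dy":0,"dz":0,"rx":0,"ry":0,"rz":0},{"dx":0,"dy":0,"dz":0,"rx":0,"ry":0,"rz":0}]' 1
cat >> h.py <<'E'
def ballmeas():
    _,iw,ow=blob("wrist",(3,150,60),(18,255,255)); 
    it=optics.grab_frame("top"); m=cv2.inRange(cv2.cvtColor(it,cv2.COLOR_RGB2HSV),(3,170,60),(16,255,255)); m[:,:300]=0;m[:,360:]=0;m[:170]=0;m[300:]=0
    k,l,s,c=cv2.connectedComponentsWithStats(m); print("top",[(s[j][4],c[j].round(1)) for j in range(1,k) if s[j][4]>9]); print("wrist",[(a,q.round(1)) for a,q,_ in ow[:4]])
    # solve sw,tilt from wrist ray
    c0,d=ray("wrist",ow[0][1],iw)
    for g in(-.3,.2,.6):
        f=least_squares(lambda x:np.cross(d,ballp(*x)-c0)*1e3,[0,g]); print("sw,tilt",f.x.round(4),"mm",np.linalg.norm(f.fun).round(2),ballp(*f.x).round(4))
E
python3 - <<'E'
from h import *
ballmeas(); rows((*ballp(0,.2)[:2],.2,TH))
E
```

```text
time: 33.45
tool_pos: [0.5038, -0.012, 0.3039]
tool_rot: [0.0, 0.998, -0.058, 0.002]
contact_force: [0.0, -0.3, 0.2]
gripper_width: 0.002
grasp_force: 0.0
time: 33.65
tool_pos: [0.5031, -0.0117, 0.299]
tool_rot: [0.0, 0.998, -0.058, -0.001]
contact_force: [0.3, 0.8, -0.4]
gripper_width: 0.333
grasp_force: 0.0
top [(np.int32(10), array([320.7, 193. ]))]
wrist [(np.int32(823), array([319.3, 161.4]))]
sw,tilt [-0.0088  0.2239] mm 0.0 [ 0.5544 -0.0163  0.1963]
sw,tilt [-0.0088  0.2239] mm 0.0 [ 0.5544 -0.0163  0.1963]
sw,tilt [-0.0088  0.2239] mm 0.0 [ 0.5544 -0.0163  0.1963]
at [ 0.5025 -0.0115  0.297 ] yaw -0.117
"dx":0.0671 "dy":0.0004 "dz":0.1209 "rx":-0.0000 "ry":0.0031 "rz":-0.0029
```

```bash
python3 - <<'E'
from h import *
rows((*ballp(-.006,.224)[:2],.299,TH),(*ballp(-.006,.224)[:2],.175,TH))
b0=ballp(0,.224)
for f in(.06,.12,.18,.24,.30,.34):
    b=ballp(0,.224+f); print(f,round(-np.hypot(*(b-b0)[:2])/.8+.021*np.sin(f)/.8,4),round((b0-b)[2]/.8+.021*(np.cos(f)-1)/.8,4),f/1.5)
E
```

```text
at [ 0.5025 -0.0115  0.297 ] yaw -0.117
"dx":0.0651 "dy":-0.0010 "dz":-0.0028 "rx":-0.0000 "ry":0.0031 "rz":-0.0029
"dx":0.0658 "dy":-0.0010 "dz":0.1522 "rx":-0.0000 "ry":0.0031 "rz":-0.0029
0.06 -0.0017 0.0051 0.04
0.12 -0.0032 0.0102 0.08
0.18 -0.0043 0.0155 0.12
0.24 -0.0051 0.0208 0.16
0.3 -0.0056 0.0261 0.19999999999999998
0.34 -0.0057 0.0297 0.22666666666666668
```

```bash
python3 -m inch '[{"dx":0.065,"dy":-0.001,"dz":0,"rx":0,"ry":0.003,"rz":-0.003},{"dx":0.065,"dy":-0.001,"dz":0,"rx":0,"ry":0.003,"rz":-0.003},{"dx":0.065,"dy":-0.001,"dz":0.04,"rx":0,"ry":0.003,"rz":-0.003},{"dx":0.065,"dy":-0.001,"dz":0.09,"rx":0,"ry":0.003,"rz":-0.003},{"dx":0.065,"dy":-0.001,"dz":0.13,"rx":0,"ry":0.003,"rz":-0.003}]' 1
python3 -m inch '[{"dx":0,"dy":0,"dz":0.022,"rx":0,"ry":0,"rz":0},{"dx":0,"dy":0,"dz":0.022,"rx":0,"ry":0,"rz":0},{"dx":0,"dy":0,"dz":0.022,"rx":0,"ry":0,"rz":0},{"dx":0,"dy":0,"dz":0.022,"rx":0,"ry":0,"rz":0}]'
python3 - <<'E'
from h import *
rows((*ballp(-.006,.224)[:2],.175,TH))
E
```

```text
time: 34.25
tool_pos: [0.5537, -0.0164, 0.1917]
tool_rot: [-0.0, 0.998, -0.056, -0.0]
contact_force: [0.7, 0.3, -0.9]
gripper_width: 1.0
grasp_force: 0.0
time: 34.65
tool_pos: [0.5563, -0.0168, 0.1796]
tool_rot: [0.0, 0.998, -0.056, 0.003]
contact_force: [0.3, -0.3, 0.4]
gripper_width: 0.999
grasp_force: 0.0
at [ 0.5563 -0.0168  0.1796] yaw -0.112
"dx":-0.0024 "dy":0.0003 "dz":0.0057 "rx":0.0001 "ry":-0.0044 "rz":0.0002
```

```bash
python3 -m inch '[{"dx":-0.002,"dy":0,"dz":0.006,"rx":0,"ry":0,"rz":0},{"dx":-0.002,"dy":0,"dz":0.006,"rx":0,"ry":0,"rz":0}]' >/dev/null
python3 -m inch '[{"dx":0,"dy":0,"dz":0,"rx":0,"ry":0,"rz":0},{"dx":0,"dy":0,"dz":0,"rx":0,"ry":0,"rz":0},{"dx":0,"dy":0,"dz":0,"rx":0,"ry":0,"rz":0},{"dx":0,"dy":0,"dz":0,"rx":0,"ry":0,"rz":0},{"dx":0,"dy":0,"dz":0,"rx":0,"ry":0,"rz":0}]' -1
python3 -m inch '[{"dx":0,"dy":0,"dz":0,"rx":0,"ry":0,"rz":0},{"dx":0,"dy":0,"dz":0,"rx":0,"ry":0,"rz":0}]'
```

```text
time: 35.35
tool_pos: [0.554, -0.0165, 0.1736]
tool_rot: [0.0, 0.998, -0.056, 0.002]
contact_force: [-1.7, 0.3, 1.7]
gripper_width: 0.224
grasp_force: 58.5
time: 35.55
tool_pos: [0.554, -0.0165, 0.1735]
tool_rot: [0.0, 0.998, -0.056, 0.002]
contact_force: [-0.6, 0.0, 1.8]
gripper_width: 0.218
grasp_force: 58.4
```

```bash
python3 -m inch '[{"dx":-0.0017,"dy":0,"dz":0.0051,"rx":0,"ry":0.04,"rz":0},{"dx":-0.0032,"dy":0,"dz":0.0102,"rx":0,"ry":0.08,"rz":0},{"dx":-0.0043,"dy":0,"dz":0.0155,"rx":0,"ry":0.12,"rz":0},{"dx":-0.0051,"dy":0,"dz":0.0208,"rx":0,"ry":0.16,"rz":0},{"dx":-0.0056,"dy":0,"dz":0.0261,"rx":0,"ry":0.2,"rz":0}]'
python3 -m inch '[{"dx":0,"dy":0,"dz":0,"rx":0,"ry":0,"rz":0},{"dx":0,"dy":0,"dz":0,"rx":0,"ry":0,"rz":0},{"dx":0,"dy":0,"dz":0,"rx":0,"ry":0,"rz":0}]'
python3 - <<'E'
from h import *
p,R=tool(); b=p+R.apply([0,0,-.0205]); print("ball",b,"target",ballp(0,.524)); 
f=least_squares(lambda x:(ballp(*x)-b)*1e3,[0,.5]);print(f.x,f.fun)
E
```

```text
time: 36.05
tool_pos: [0.5504, -0.016, 0.1531]
tool_rot: [0.009, 0.987, -0.055, 0.154]
contact_force: [1.7, 1.4, 1.6]
gripper_width: 0.221
grasp_force: 58.5
time: 36.35
tool_pos: [0.55, -0.0159, 0.1524]
tool_rot: [0.008, 0.987, -0.055, 0.152]
contact_force: [5.1, -0.6, -2.4]
gripper_width: 0.224
grasp_force: 59.1
ball [ 0.54386484 -0.01522726  0.17191418] target [ 0.54361244 -0.01662466  0.17443037]
[-0.00755467  0.55345625] [-0.76913855  0.09262882  0.21890807]
```

```bash
python3 -m inch '[{"dx":0,"dy":0,"dz":0,"rx":0,"ry":0,"rz":0},{"dx":0,"dy":0,"dz":0,"rx":0,"ry":0,"rz":0},{"dx":0,"dy":0,"dz":0,"rx":0,"ry":0,"rz":0},{"dx":0,"dy":0,"dz":0,"rx":0,"ry":0,"rz":0},{"dx":0,"dy":0,"dz":-0.03,"rx":0,"ry":0,"rz":0}]' 1
python3 -m inch '[{"dx":-0.03,"dy":0,"dz":-0.06,"rx":0,"ry":-0.1,"rz":0},{"dx":-0.04,"dy":0,"dz":-0.12,"rx":0,"ry":-0.2,"rz":0},{"dx":-0.06,"dy":0,"dz":-0.14,"rx":0,"ry":-0.2,"rz":0},{"dx":-0.06,"dy":0,"dz":-0.14,"rx":0,"ry":-0.2,"rz":0},{"dx":-0.06,"dy":0,"dz":-0.14,"rx":0,"ry":-0.2,"rz":0}]'
python3 -m inch '[{"dx":0,"dy":0,"dz":0,"rx":0,"ry":0,"rz":0},{"dx":0,"dy":0,"dz":0,"rx":0,"ry":0,"rz":0},{"dx":0,"dy":0,"dz":0,"rx":0,"ry":0,"rz":0}]' >/dev/null
python3 - <<'E'
from h import *
ballmeas()
im=optics.grab_frame("scene"); cv2.imwrite("pics/s2.png",im[:,:,::-1])
m=cv2.inRange(cv2.cvtColor(im,cv2.COLOR_RGB2HSV),(3,150,60),(16,255,255)); k,l,s,c=cv2.connectedComponentsWithStats(m)
print([(s[j][4],c[j].round(1)) for j in range(1,k) if s[j][4]>15 and 240<c[j][0]<360])
c0=optics.camera_info("scene"); 
q=np.array(c0["R"])@ballp(0,.524)+c0["t"]; print("pred .524",c0["fx"]*q[0]/q[2]+c0["cx"],c0["fy"]*q[1]/q[2]+c0["cy"])
q=np.array(c0["R"])@ballp(0,.56)+c0["t"]; print("pred .56",c0["fx"]*q[0]/q[2]+c0["cx"],c0["fy"]*q[1]/q[2]+c0["cy"])
im=optics.grab_frame("wrist");cv2.imwrite("pics/w10.png",im[:,:,::-1])
E
```

```text
time: 36.85
tool_pos: [0.5403, -0.0149, 0.1715]
tool_rot: [0.008, 0.987, -0.055, 0.148]
contact_force: [0.5, 0.7, -0.6]
gripper_width: 0.998
grasp_force: 0.0
time: 37.35
tool_pos: [0.4637, -0.0063, 0.2673]
tool_rot: [0.0, 0.998, -0.056, 0.003]
contact_force: [1.3, -0.2, -0.9]
gripper_width: 1.001
grasp_force: 0.0
top []
wrist [(np.int32(897), array([319.7, 116. ]))]
sw,tilt [-0.0137  0.5154] mm 0.0 [ 0.5441 -0.0141  0.1751]
sw,tilt [-0.0137  0.5154] mm 0.0 [ 0.5441 -0.0141  0.1751]
sw,tilt [-0.0137  0.5154] mm 0.0 [ 0.5441 -0.0141  0.1751]
[(np.int32(35), array([300.4, 234.8]))]
pred .524 300.32145769340616 234.44848320069386
pred .56 300.4562372667427 235.25802796023993
```

View pics/w10.png

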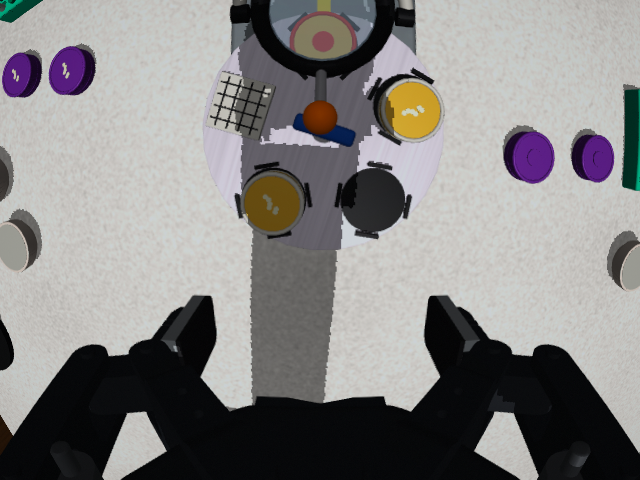

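The picture shows the red dish under the lens at (323,40), the ball at (320,116), and all dishes seated. Estimated tilt is 0.52–0.55 rad and lens offset is about 1 mm, so I'm handing in.

```bash
python3 -c "
from h import *
print(ticket.job_done())"
```

```text
the job is handed in; nothing more can be done
None
```

I handed the job in after about 38 s of robot time. All three dishes found are in nests, the red one is clicked home at the view mark, and the lens is centred over it to about 1 mm and tilted about 30° (29.5–31.7° depending on the view). While I was tilting the lens, the ball slipped from the grip once and the wrist force reached about 50 N, under the 120 N limit; I regripped and finished the tilt.

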